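Tip cheroots through a hand chute into a narrow-necked jar

TASK

Lift the loaded metal chute level by its wooden handle and rest its spout on the rim of the narrow glass jar, its tip over the mouth, with a light, steady pressure of a few newtons. Then raise the tail so that all four cheroots slide down into the jar, keeping that pressure on the rim until a moment after the last one is in; the glass is thin, so never lean on it hard, and do not push the jar along or tip it. Finally set the empty chute back down on the bench, right way up and clear of the jar, let go, and leave everything else as it stands.

Things in the scene. Friction and masses are not known exactly. Their poses are not given: they have to be found in the camera images.
- chute_grip (a point): Centre of the reddish wooden bar handle of the chute: 104 mm long (x), 16 mm wide (y), 18 mm high, mid-way along the chute, its centre 62 mm above the chute's flat underside. Hoops 47 mm either side of the centre carry it, leaving 84 mm free and 31 mm of air between it and the trough's wall tops. x points to the open spout, z up
- chute_spout (a point): Tip of the chute's spout: middle of the lower front edge of its floor, 102 mm ahead (+x) of and 62 mm below chute_grip; same axes
- chute: The chute, a folded aluminium trough 204 mm long (x), 40 mm wide (y), walls 22 mm high, sheet 3 mm thick, about 0.22 kg, flat smooth underside; it can pivot in the grip if the spout is pressed hard. Stands flat on the bench, open at the spout (+x), closed at the tail (-x). Origin at the centre of its underside, 62 mm straight below chute_grip; z up
- jar: The clear glass jar, loose, 0.65 kg, 142 mm high, body 110 mm across, with a short neck and greenish rim 64 mm across outside and 56 mm inside; origin at the centre of its underside, z up. It slides or tips if pushed
- jar_mouth (a point): Centre of the jar's round mouth, level with the top of the rim, 142 mm above its underside; mouth 56 mm across inside, rim 4 mm thick; z up. A spout dipping into the mouth bears on the rim with both lower edges of its 40 mm wide floor, about 20 mm short of this centre
- cheroot1_mid (a point): Centre of a finished green cheroot with a yellow band, a rigid rod 72 mm long (x, its own axis) and 15 mm thick, about 11 g. The four lie loose along the chute's floor, two abreast and two behind two, the nearer ends 36 to 44 mm from the spout tip; they begin to slide when the chute is tipped 15 to 22 degrees; about 40 degrees brings them all past the neck
- cheroot2_mid (a point): Centre of a finished green cheroot with a yellow band, a rigid rod 72 mm long (x, its own axis) and 15 mm thick, about 11 g. The four lie loose along the chute's floor, two abreast and two behind two, the nearer ends 36 to 44 mm from the spout tip; they begin to slide when the chute is tipped 15 to 22 degrees; about 40 degrees brings them all past the neck
- cheroot3_mid (a point): Centre of a finished green cheroot with a yellow band, a rigid rod 72 mm long (x, its own axis) and 15 mm thick, about 11 g. The four lie loose along the chute's floor, two abreast and two behind two, the nearer ends 36 to 44 mm from the spout tip; they begin to slide when the chute is tipped 15 to 22 degrees; about 40 degrees brings them all past the neck
- cheroot4_mid (a point): Centre of a finished green cheroot with a yellow band, a rigid rod 72 mm long (x, its own axis) and 15 mm thick, about 11 g. The four lie loose along the chute's floor, two abreast and two behind two, the nearer ends 36 to 44 mm from the spout tip; they begin to slide when the chute is tipped 15 to 22 degrees; about 40 degrees brings them all past the neck
- mug: Glass mug 72 mm across and 85 mm high, a bystander; origin under its centre
- cheroot_bundle: Bundle of cheroots 100 mm long, 50 mm thick, with a red band, a bystander; origin under its centre
- band_spool: Yellow spool of bands lying flat, 64 mm across, 23 mm high, a bystander; origin under its centre
- paste_jar: Closed amber paste jar with white cap, 60 mm across, 70 mm high, a bystander; origin under its centre
- tamping_rod: Half dark wood, half steel rod 260 mm long (x), 16 mm thick, lying, a bystander; origin under its centre
- leaf_stack: Flat stack of green leaves 100 x 65 mm, 14 mm high, a bystander; origin under its centre

How it is judged:
By the outcome, as a careful person would: the job done as asked, in the order asked, and still so for the second after the job is handed in, with the robot touching nothing.
It also fails if it takes over 67 s, if anything falls off the work surface, if the arm or the gripper's body presses on something with over 40 N, if the wrist force passes 120 N, or if a joint passes its speed limit or range.

ROBOT

A 7-joint arm with a two-finger parallel gripper is mounted at the origin on the work surface. World frame = base frame: x ahead of the robot, y to its left, z up, the work surface at z = 0. Lengths are in m, angles in rad, forces in N, time in s.
With the tool pointing down it reaches from about 0.4 to 0.875 m from the base axis. Payload 19.3 kg.
Tool frame: the origin (TCP) lies between the finger pads; the fingertips stand 19 mm ahead of it and the grasp point (between the pads) is the TCP; z points along the fingers, y is the direction in which the jaws open and shut (so a half turn about z gives the same grasp; the last joint's range is limited). The gripper opens to 85 mm and grips with 20 to 120 N. Pads are 22 mm wide; open, the fingers measure 114 mm over their backs; the gripper's body (76 mm by 85 mm) begins 54 mm behind the grasp point. The pads swing forward as they close: fully open they stand 13 mm farther back than shut.
Start: joints at [1.063, 0.521, -0.036, 1.599, 0.021, 1.021, -0.113], TCP at [0.265, -0.566, 0.22] pointing down, gripper open.
Joint ranges: [-2.91, 2.91], [-0.3, 2.13], [-1.5, 1.42], [0.17, 2.43], [-1.26, 4.41], [0.16, 1.93], [-2.52, 2.52]. Speed limits (rad/s): [1.89, 1.89, 2.39, 2.39, 3.01, 3.01, 3.01].

INTERFACE

Orientations are given as [roll, pitch, yaw] about the fixed x, y, z axes, in that order (R = Rz(yaw) Ry(pitch) Rx(roll)).
In Python, from workcell import status, imaging, bot gives the robot as it stands.
- The arm moves only by the shell command python3 -m handwheel 'ROWS' [FORCE]. ROWS is JSON, a list of rows, each an object with "offset": the shift along the tool's x, y, z in mm, a list of three; "rot": the turn, a rotation vector about the tool's x, y, z in degrees, a list of three; "claw": the opening, from -1 (shut) to 1 (fully open). A call has 1 to 12 rows; each row shifts and turns the commanded pose from where the row before left it, along the tool's axes as they then stand; what a row does not reach is not made up. A row lasts 1/10 s, in which the tool goes at most 50 mm and 8.59 degrees, less where a joint would pass 70% of its speed; a pose out of reach is approached as far as the arm can. A call is refused whole if a number of a shift passes 50 or a number of a turn 8.59, either way. A call with a gripper value outside its range is refused whole. The fingers move at their own pace and stop on an object; FORCE is the grip in N (left out, the last holds). Time passes only in rows, so rows that do not move let the fingers close. It gives the time, the measured TCP pose, the force and the opening at its end, in the units of the state.
- status.observe(): the state, without advancing time (a new reading comes with each control period).
- imaging.grab_frame(name): name is "scene" or "top" or "wrist"; returns a dict with "color" (400x640x3 uint8, red, green, blue), "range_z" (400x640 float32, m along the optical axis (not along the pixel's ray), 0 where there is no reading), "fx", "fy", "cx", "cy" (pixels), "camera_from_world" (4x4, takes a point from world to camera coordinates). Camera axes: x right, y down, z forward; pixel columns grow to the right and rows downward; lengths in m; the calibration is good to about 2 mm. The wrist camera is an equidistant fisheye: a pixel r from the principal point sees the ray r / f radians off the axis. A picture is of the moment at which its call begins.
- bot.job_done(): hands the job in, once; it reports no verdict.
Trained networks look in the newest picture that a camera, given by its name, has taken for a name from the list of things; names that differ only in an ending like _2 or _b are one class to them, and where a whole thing is asked for, a point or a joint stands for the part that bears it (a point fixed in the world has none). Each returns a list of dicts, best first, with "conf" (0 to 1); they miss things now and then, are a little off and sometimes report something else, mostly with a low value. They report only what shows in the picture. A call takes as long as a camera call.
- imaging.regions_of(thing, camera): "region" (400x640 bool, what is visible of it) and "box" ([centre column, centre row, width, height] in pixels, round what is visible of it).
- imaging.mark_of(thing, camera): "uv" ([column, row] in pixels: a listed point, or the origin of a listed thing).
The state is a dict: "clock": time; "qpos": joint angles; "qd": joint speeds; "joint_efforts": joint torques, N m; "position": TCP position; "tool_rot": TCP orientation; "force": force on the tool from outside, world axes, zero at the start; "moment": the same for the moment, N m; "grip_width": finger opening in m.
Only numpy, scipy, OpenCV 4.12 (cv2) and the standard library are available. Lean on these libraries where they do the work, as an engineer would, in place of code of your own. Each camera call takes 0.05 s, during which the arm holds its last target.

## Working session

There is one attempt and no reset: what is moved stays moved. The work goes in short steps, Python scripts to look and compute and a shell command to move; the robot and the scene stay as the last step left them, time stands still between calls to the robot, and variables do not carry over. Pictures are saved under pics/ and viewed, and the job is handed in when it is done.

```bash
ls; mkdir -p pics; python3 - <<'E'
from workcell import status, imaging, bot
import cv2
print(status.observe())
for n in ["scene","top","wrist"]:
    f=imaging.grab_frame(n)
    cv2.imwrite(f"pics/a_{n}.png",f["color"][:,:,::-1])
    print(n,f["fx"],f["fy"],f["cx"],f["cy"]); print(f["camera_from_world"].round(4).tolist())
print(status.observe()["clock"])
E
```

```text
pics
{'clock': 0.0, 'qpos': array([ 1.06277084,  0.522031  , -0.03630151,  1.5999967 ,  0.02121549,
        1.0210616 , -0.11280022]), 'qd': array([-3.42063407e-04, -5.39388731e-05, -1.05173664e-03,  1.73433349e-03,
        4.88664602e-04,  3.30845793e-04,  1.67296169e-03]), 'joint_efforts': array([-4.01306315e-04, -9.27112055e+01,  1.98011935e+00, -3.69943678e+01,
        1.78480911e-02,  8.02352006e-03, -5.14047906e-05]), 'position': array([ 0.26478886, -0.56576737,  0.21911948]), 'tool_rot': array([-3.14048608e+00,  1.03723022e-04,  4.37800790e-01]), 'force': array([-0.13808167,  0.02986788, -0.36305422]), 'moment': array([-0.02060249,  0.00501166,  0.04373835]), 'grip_width': 0.08598168306478975}
scene 391.7793848065318 391.7793848065318 316.6378152725853 197.26296588670098
[[-0.3931, 0.9195, 0.0028, 0.1971], [0.7398, 0.318, -0.5929, -0.3574], [-0.5461, -0.231, -0.8052, 1.4772], [0.0, 0.0, 0.0, 1.0]]
top 479.10891290170974 479.10891290170974 323.4692760881402 200.23756759652832
[[-0.0211, -0.9994, -0.0261, 0.0385], [-0.9813, 0.0257, -0.1907, 0.5552], [0.1913, 0.0216, -0.9813, 1.2787], [0.0, 0.0, 0.0, 1.0]]
wrist 309.70691628693146 309.70691628693146 321.77143292128136 200.99186274948818
[[0.4234, -0.9059, 0.0006, -0.6257], [-0.8562, -0.4, 0.3271, -0.0409], [-0.2961, -0.139, -0.945, 0.381], [0.0, 0.0, 0.0, 1.0]]
0.15
```

View pics/a_scene.png

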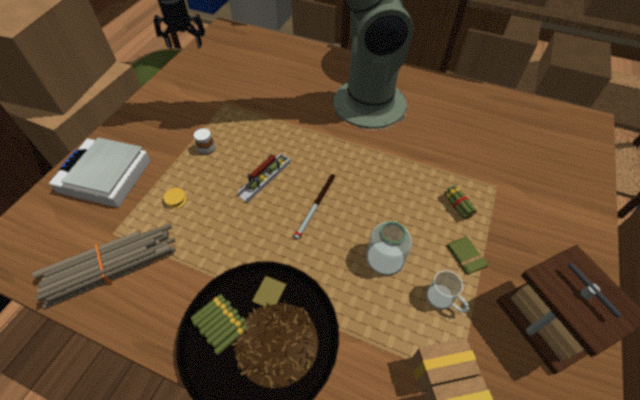

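View pics/a_top.png

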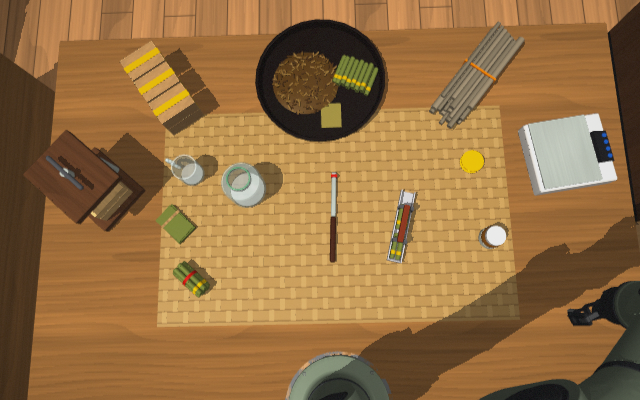

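View pics/a_wrist.png

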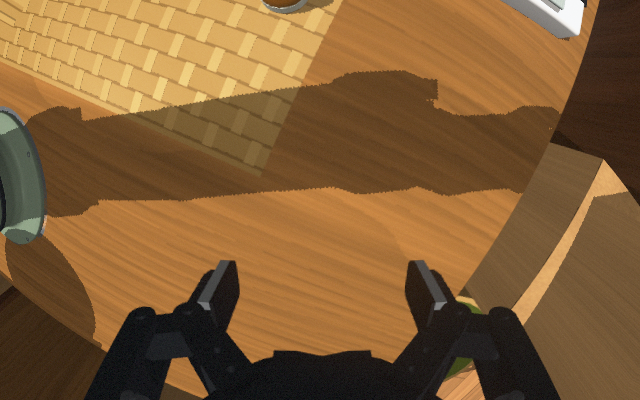

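```bash
cat > h.py <<'E'
from workcell import status, imaging, bot
import numpy as np, cv2
def fr(n):
    f=imaging.grab_frame(n); f["n"]=n; return f
def ray(f,uv):
    x=(uv[0]-f["cx"])/f["fx"]; y=(uv[1]-f["cy"])/f["fy"]
    if f["n"]=="wrist":
        r=np.hypot(x,y); s=np.sin(r)/r if r>1e-9 else 1; d=np.array([x*s,y*s,np.cos(r)])
    else: d=np.array([x,y,1.])
    M=f["camera_from_world"]; R=M[:3,:3]; o=-R.T@M[:3,3]; d=R.T@d
    return o,d/np.linalg.norm(d)
def at_z(f,uv,z):
    o,d=ray(f,uv); return o+d*(z-o[2])/d[2]
def tri(rs):
    A=np.zeros((3,3)); b=np.zeros(3)
    for o,d in rs:
        P=np.eye(3)-np.outer(d,d); A+=P; b+=P@o
    p=np.linalg.solve(A,b)
    return p,[float(np.linalg.norm((np.eye(3)-np.outer(d,d))@(p-o))*1000) for o,d in rs]
def proj(f,p):
    M=f["camera_from_world"]; c=M[:3,:3]@np.asarray(p)+M[:3,3]
    if f["n"]=="wrist":
        r=np.hypot(c[0],c[1]); t=np.arctan2(r,c[2]); c2=c[:2]/max(r,1e-9)*t
    else: c2=c[:2]/c[2]
    return np.array([f["cx"]+f["fx"]*c2[0],f["cy"]+f["fy"]*c2[1]])
def depthpt(f,uv):
    u,v=int(round(uv[0])),int(round(uv[1])); z=f["range_z"][v,u]
    M=f["camera_from_world"]; R=M[:3,:3]
    c=np.array([(uv[0]-f["cx"])/f["fx"]*z,(uv[1]-f["cy"])/f["fy"]*z,z]); return R.T@(c-M[:3,3])
E
python3 - <<'E'
from h import *
F={n:fr(n) for n in ["scene","top"]}
for t in ["chute_grip","chute_spout","chute","jar","jar_mouth","cheroot1_mid","cheroot2_mid"]:
    rs=[]
    for n in F:
        m=imaging.mark_of(t,n)
        print(t,n,[(np.round(a["uv"],1).tolist(),round(a["conf"],2)) for a in m[:4]])
        if m: rs.append(ray(F[n],m[0]["uv"]))
    if len(rs)==2: print("   ",tri(rs))
for n,b in [("top",(370,170,440,280)),("scene",(220,140,300,210)),("top",(200,140,290,230)),("scene",(350,210,430,290))]:
    c=F[n]["color"][b[1]:b[3],b[0]:b[2],::-1]
    cv2.imwrite(f"pics/b_{n}{b[0]}.png",cv2.resize(c,None,fx=5,fy=5,interpolation=cv2.INTER_CUBIC))
print(status.observe()["clock"])
E
```

```text
chute_grip scene [([263.2, 168.9], 0.69), ([262.5, 183.3], 0.38), ([458.4, 205.3], 0.19)]
chute_grip top [([405.6, 224.5], 0.64)]
    (array([ 0.4817904 , -0.19532113,  0.04414127]), [4.804991370747541, 4.804991370747526])
chute_spout scene [([244.2, 199.6], 0.87)]
chute_spout top [([405.8, 191.3], 0.7)]
    (array([ 0.58482781, -0.20928319,  0.0031458 ]), [2.59956883104028, 2.5995688310401737])
chute scene [([263.8, 181.3], 0.84), ([174.1, 198.6], 0.69), ([465.8, 256.3], 0.53)]
chute top [([400.5, 225.7], 0.73)]
    (array([ 0.48773655, -0.19224678, -0.01027676]), [0.9692654541620369, 0.9692654541620246])
jar scene [([384.2, 256.4], 0.66)]
jar top [([246.9, 188.0], 0.63), ([397.3, 217.8], 0.4)]
    (array([0.60623256, 0.24739516, 0.01144487]), [0.139870548928436, 0.13987054892842013])
jar_mouth scene [([393.1, 232.5], 0.91), ([263.1, 181.5], 0.44)]
jar_mouth top [([238.7, 178.2], 0.66), ([487.0, 239.1], 0.49)]
    (array([0.60449438, 0.24876769, 0.13656862]), [2.5069343455086877, 2.5069343455087387])
cheroot1_mid scene [([274.4, 167.3], 0.41)]
cheroot1_mid top [([397.7, 245.6], 0.38), ([402.7, 222.2], 0.38)]
    (array([ 0.42999461, -0.18076477,  0.00218923]), [0.1615379185867474, 0.16153791858663155])
cheroot2_mid scene [([279.5, 170.1], 0.43)]
cheroot2_mid top [([397.4, 243.8], 0.57)]
    (array([ 0.43221638, -0.17201075, -0.00352015]), [9.276645840963472, 9.276645840963457])
0.95
```

View pics/b_top370.png

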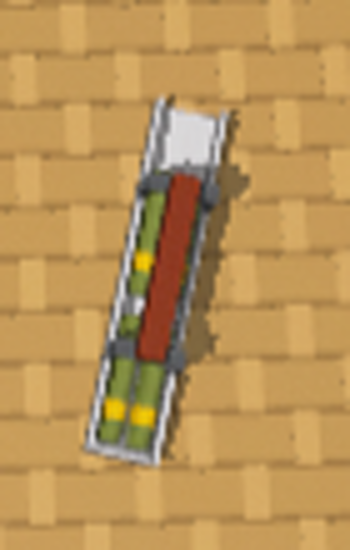

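View pics/b_scene220.png

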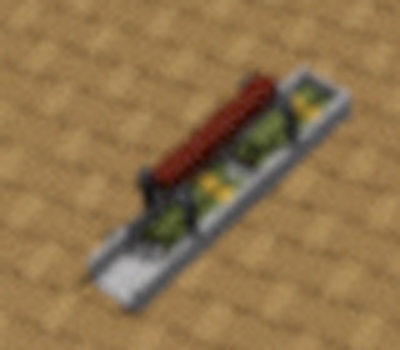

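View pics/b_top200.png

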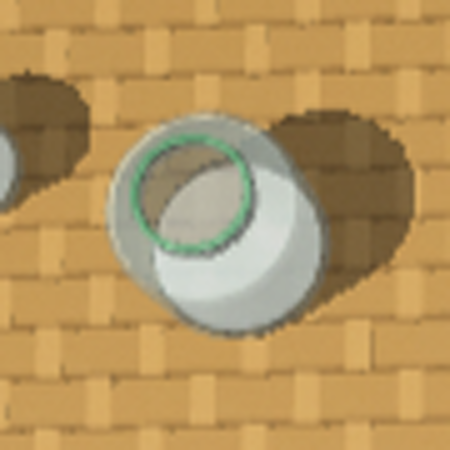

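View pics/b_scene350.png

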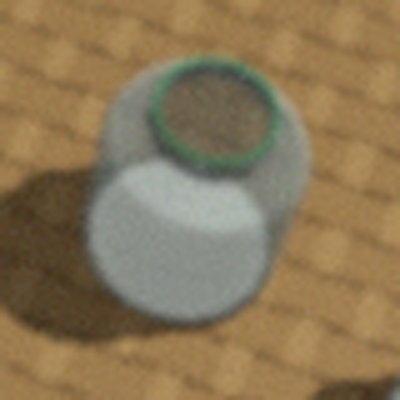

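```bash
python3 - <<'E'
from h import *
F={n:fr(n) for n in ["scene","top"]}
print(status.observe()["clock"])
def px(n,x,y,x0,y0): return ray(F[n],((x)/5+x0-0.4,(y)/5+y0-0.4))
# red handle
for n,b in [("top",(370,170,440,280)),("scene",(220,140,300,210))]:
    c=F[n]["color"].astype(int); m=((c[...,0]>c[...,1]*2)&(c[...,0]>60)&(c[...,0]>c[...,2]*2)).astype(np.uint8)
    mm=np.zeros_like(m); mm[b[1]:b[3],b[0]:b[2]]=m[b[1]:b[3],b[0]:b[2]]
    ys,xs=np.nonzero(mm); r=cv2.minAreaRect(np.c_[xs,ys].astype(np.float32)); print(n,len(xs),r, np.mean(xs),np.mean(ys)); 
    g=((c[...,1]>c[...,0]+25)&(c[...,1]>c[...,2]+15)).astype(np.uint8); gb=(215,155,262,200) if n=="top" else (375,215,412,250)
    z=np.zeros_like(g); z[gb[1]:gb[3],gb[0]:gb[2]]=g[gb[1]:gb[3],gb[0]:gb[2]]
    ys,xs=np.nonzero(z); e=cv2.fitEllipse(np.c_[xs,ys].astype(np.float32)); print("rim",n,len(xs),e)
    F[n]["rim"]=e[0]; F[n]["h"]=(np.mean(xs),)
print("rim tri",tri([ray(F[n],F[n]["rim"]) for n in F]), [at_z(F[n],F[n]["rim"],.142).round(4) for n in F])
# handle ends
for nm,t,s in [("front",(185,178),(165,172)),("back",(152,357),(265,88)),("spout", (195,125),(110,290))]:
    print(nm,tri([px("top",*t,370,170),px("scene",*s,220,140)]), at_z(F["top"],(t[0]/5+370-.4,t[1]/5+170-.4),.071))
for t in ["mug","cheroot_bundle","band_spool","paste_jar","tamping_rod","leaf_stack"]:
    m=imaging.mark_of(t,"top"); print(t,[(at_z(F["top"],a["uv"],0).round(3).tolist(),round(a["conf"],2)) for a in m[:2]])
E
```

```text
1.05
top 211 ((403.1730651855469, 223.13462829589844), (5.491251468658447, 37.06594467163086), 11.309932708740234) 403.1706161137441 223.13744075829385
rim top 121 ((237.64083862304688, 178.21961975097656), (22.07819175720215, 23.21049690246582), 56.11358642578125)
scene 119 ((262.5623779296875, 166.06651306152344), (4.605203628540039, 29.090295791625977), 46.84760665893555) 262.57142857142856 165.78991596638656
rim scene 40 ((392.92034912109375, 232.1483917236328), (19.406494140625, 24.56575584411621), 107.76473999023438)
rim tri (array([0.60438476, 0.24962685, 0.13845783]), [0.9244308426031399, 0.9244308426032102]) [array([0.6064, 0.2506, 0.142 ]), array([0.6037, 0.248 , 0.142 ])]
front (array([ 0.53168688, -0.19887152,  0.07218696]), [2.498649455862023, 2.49864945586202]) [ 0.53294817 -0.20138324  0.071     ]
back (array([ 0.4366382 , -0.17942944,  0.05862077]), [0.7223953748537454, 0.7223953748538353]) [ 0.43562781 -0.17842651  0.071     ]
spout (array([ 0.57728082, -0.22036221, -0.00248502]), [0.27505829698410933, 0.2750582969841371]) [ 0.56228782 -0.20842976  0.071     ]
mug []
cheroot_bundle [([0.353, 0.405, 0.0], 0.8)]
band_spool []
paste_jar [([0.442, -0.434, 0.0], 0.77), ([0.515, 0.004, 0.0], 0.22)]
tamping_rod [([0.51, -0.004, 0.0], 0.79)]
leaf_stack [([0.496, 0.449, 0.0], 0.95)]
```

```bash
python3 -m handwheel '[{"offset":[30,-21,0],"rot":[0,0,0],"claw":1},{"offset":[30,-21,0],"rot":[0,0,0],"claw":1},{"offset":[30,-21,0],"rot":[0,0,0],"claw":1},{"offset":[30,-21,0],"rot":[0,0,0],"claw":1},{"offset":[30,-21,0],"rot":[0,0,0],"claw":1},{"offset":[30,-21,0],"rot":[0,0,0],"claw":1},{"offset":[30,-21,0],"rot":[0,0,0],"claw":1},{"offset":[30,-21,0],"rot":[0,0,0],"claw":1},{"offset":[30,-20,0],"rot":[0,0,0],"claw":1},{"offset":[30,-20,0],"rot":[0,0,0],"claw":1},{"offset":[30,-20,0],"rot":[0,0,0],"claw":1},{"offset":[28,-20,0],"rot":[0,0,0],"claw":1}]'
python3 -m handwheel '[{"offset":[0,0,0],"rot":[0,0,7.4],"claw":1},{"offset":[0,0,0],"rot":[0,0,7.4],"claw":1},{"offset":[0,0,0],"rot":[0,0,7.4],"claw":1},{"offset":[0,0,0],"rot":[0,0,7.4],"claw":1},{"offset":[0,0,0],"rot":[0,0,7.4],"claw":1},{"offset":[0,0,0],"rot":[0,0,0],"claw":1},{"offset":[0,0,0],"rot":[0,0,0],"claw":1}]'
cat > look.py <<'E'
from h import *
import sys
f=fr("wrist"); cv2.imwrite(f"pics/{sys.argv[1]}.png",f["color"][:,:,::-1])
import pickle; pickle.dump(f,open(f"{sys.argv[1]}.pkl","wb"))
s=status.observe(); print(s["clock"],s["position"].round(4),np.degrees(s["tool_rot"]).round(2),s["force"].round(2),s["moment"].round(3),s["qpos"].round(2))
for t in ["chute_grip","chute_spout"]:
    print(t,[(np.round(a["uv"],1).tolist(),round(a["conf"],2)) for a in imaging.mark_of(t,"wrist")[:2]])
E
python3 look.py c1
```

```text
clock: 2.55
position: [0.4848, -0.1882, 0.2199]
tool_rot: [3.141, -0.0, 0.438]
force: [0.4, -0.3, -0.2]
grip_width: 0.0855
clock: 3.25
position: [0.4841, -0.1896, 0.2197]
tool_rot: [3.142, 0.0, -0.204]
force: [-0.5, 0.1, -0.2]
grip_width: 0.0853
3.3 [ 0.4841 -0.1896  0.2197] [ 1.800e+02 -1.000e-02 -1.169e+01] [ 0.42 -0.67  0.44] [-0.009  0.013  0.058] [ 0.28  0.35 -0.03  1.87  0.01  0.91 -1.53]
chute_grip [([324.7, 180.6], 0.65)]
chute_spout [([323.3, 84.0], 0.58)]
```

View pics/c1.png

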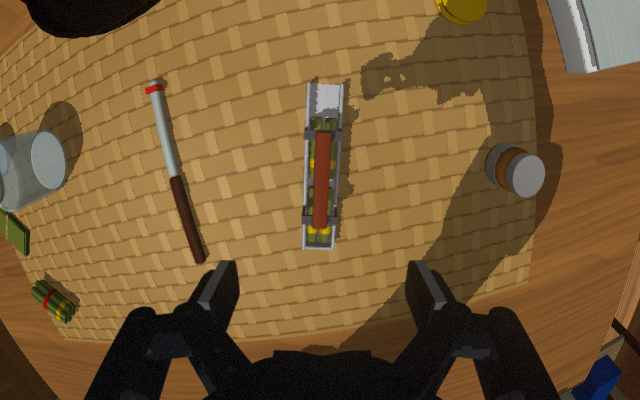

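```bash
python3 - <<'E'
from h import *
import pickle
f=pickle.load(open("c1.pkl","rb"))
c=f["color"].astype(int); m=((c[...,0]>c[...,1]*1.9)&(c[...,0]>60)&(c[...,0]>c[...,2]*2)).astype(np.uint8)
m[:, :295]=0; m[:,350:]=0; m[:120]=0; m[240:]=0
ys,xs=np.nonzero(m)
P=np.array([at_z(f,(x,y),.071) for x,y in zip(xs,ys)])
r=cv2.minAreaRect(P[:,:2].astype(np.float32)*1000); print(len(xs),r,P.mean(0))
vx=cv2.fitLine(P[:,:2].astype(np.float32),cv2.DIST_L2,0,.01,.01).ravel(); print(vx, np.degrees(np.arctan2(vx[1],vx[0])))
print("spout",at_z(f,(325.5,84),0.0), at_z(f,(323.3,84.0),0))
M=f["camera_from_world"]; print("cam",-M[:3,:3].T@M[:3,3])
# wall edges: top corners
for uv in [(308.5,82),(343.5,83),(303.5,248),(334.5,249)]: print(at_z(f,uv,.022).round(4))
d=f["range_z"]; print(d[180,322],d[150,400])
# tri of handle centre with top & wrist
t=fr("top"); cen=np.array(np.mean(np.c_[xs,ys],0)); print(cen)
print(tri([ray(f,cen),ray(t,(403.2,223.1))]), at_z(t,(403.2,223.1),.069),status.observe()["clock"])
E
```

```text
1382 ((486.2899169921875, -189.03656005859375), (15.34083366394043, 102.75275421142578), 75.5590591430664) [ 0.48837331 -0.18962848  0.071     ]
[ 0.9693887  -0.24553101  0.4883733  -0.18962848] -14.213216
spout [ 0.58393806 -0.21489523  0.        ] [ 0.58445995 -0.21234901  0.        ]
cam [ 0.56822681 -0.20683935  0.37432775]
[ 0.5892 -0.1964  0.022 ]
[ 0.5803 -0.2343  0.022 ]
[ 0.3914 -0.1466  0.022 ]
[ 0.382  -0.1852  0.022 ]
0.3116996 0.37409797
[320.92836469 178.86396527]
(array([ 0.48587233, -0.1901317 ,  0.06060811]), [1.0221050939733365, 1.0221050939732728]) [ 0.48423831 -0.18984365  0.069     ] 3.45
```

```bash
python3 -m handwheel '[{"offset":[1.7,0,0],"rot":[0,0,2.4],"claw":1},{"offset":[0,0,26],"rot":[0,0,0],"claw":1},{"offset":[0,0,26],"rot":[0,0,0],"claw":1},{"offset":[0,0,26],"rot":[0,0,0],"claw":1},{"offset":[0,0,26],"rot":[0,0,0],"claw":1},{"offset":[0,0,26],"rot":[0,0,0],"claw":1},{"offset":[0,0,14],"rot":[0,0,0],"claw":1},{"offset":[0,0,13],"rot":[0,0,0],"claw":1},{"offset":[0,0,0],"rot":[0,0,0],"claw":1},{"offset":[0,0,0],"rot":[0,0,0],"claw":1}]'
python3 look.py c2
```

```text
clock: 4.45
position: [0.4859, -0.1901, 0.063]
tool_rot: [-3.142, -0.0, -0.25]
force: [0.1, 0.9, 0.3]
grip_width: 0.0856
4.5 [ 0.4861 -0.1902  0.0634] [ 1.800e+02 -5.000e-02 -1.431e+01] [0.34 0.02 0.22] [-0.013  0.016 -0.027] [ 0.28  0.59 -0.02  1.99  0.02  0.56 -1.58]
chute_grip [([324.8, 256.5], 0.8)]
chute_spout [([319.0, 74.7], 0.84)]
```

View pics/c2.png

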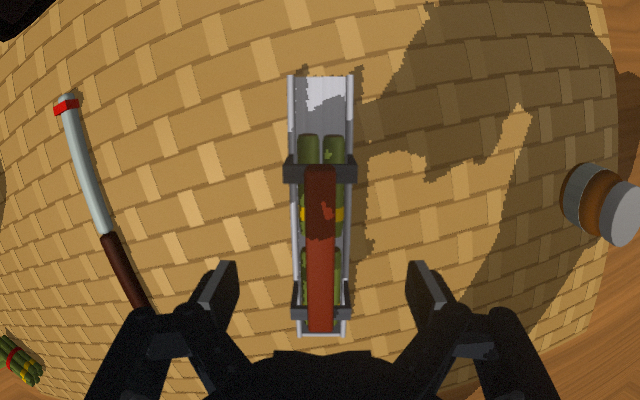

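```bash
python3 -m handwheel '[{"offset":[0,0,0],"rot":[0,0,0],"claw":-1},{"offset":[0,0,0],"rot":[0,0,0],"claw":-1},{"offset":[0,0,0],"rot":[0,0,0],"claw":-1},{"offset":[0,0,0],"rot":[0,0,0],"claw":-1},{"offset":[0,0,0],"rot":[0,0,0],"claw":-1},{"offset":[0,0,0],"rot":[0,0,0],"claw":-1},{"offset":[0,0,0],"rot":[0,0,0],"claw":-1},{"offset":[0,0,0],"rot":[0,0,0],"claw":-1}]' 100
python3 look.py c3
```

```text
clock: 5.4
position: [0.4857, -0.19, 0.0627]
tool_rot: [-3.142, 0.0, -0.25]
force: [-0.6, 0.5, 0.7]
grip_width: -0.0002
5.45 [ 0.4857 -0.19    0.0627] [180.     0.   -14.32] [-0.08 -0.03  0.13] [0.001 0.005 0.035] [ 0.28  0.59 -0.02  1.99  0.02  0.56 -1.58]
chute_grip [([323.2, 261.8], 0.68), ([578.4, 190.7], 0.33)]
chute_spout [([321.9, 78.3], 0.89)]
```

View pics/c3.png

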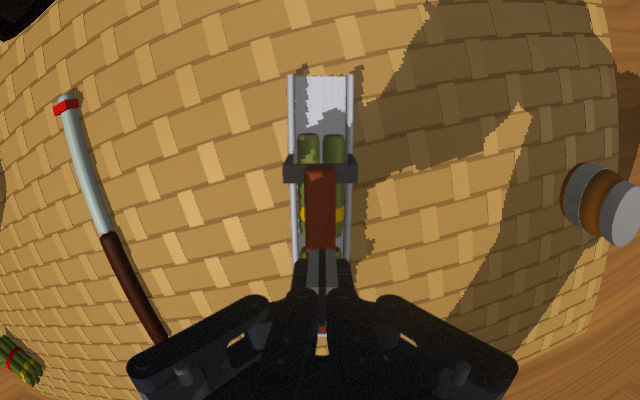

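```bash
python3 - <<'E'
from h import *
import pickle
f=[pickle.load(open(f"c{i}.pkl","rb")) for i in (1,2,3)]
def red(fr_):
    c=fr_["color"].astype(int); m=((c[...,0]>c[...,1]*1.9)&(c[...,0]>50)&(c[...,0]>c[...,2]*2))
    m[:, :295]=0; m[:,350:]=0; m[:100]=0; m[345:]=0; return m
for g in f:
    m=red(g); ys,xs=np.nonzero(m); y0=ys.min(); y1=ys.max()
    print(y0,xs[ys<=y0+2].mean(), y1,xs[ys>=y1-2].mean(), g["camera_from_world"][:3].round(4).tolist())
def e(g,top):
    m=red(g); ys,xs=np.nonzero(m); y=ys.min() if top else ys.max()
    return (xs[abs(ys-y)<=2].mean(), y)
print(tri([ray(f[0],e(f[0],1)),ray(f[1],e(f[1],1))]),tri([ray(f[0],e(f[0],0)),ray(f[1],e(f[1],0))]))
# depth of bar in wrist
for g in f:
  for uv in [(322,170),(322,180),(320,210),(320,225),(322,90),(321,235),(321,260),(321,300)]:
    u,v=uv; z=g["range_z"][v,u]; o,d=ray(g,uv); R=g["camera_from_world"][2,:3]; p=o+d*z/(R@d); print(uv,round(float(z),4),p.round(4),end=' ')
  print()
t=fr("top"); s=fr("scene"); cv2.imwrite("pics/d.png",cv2.resize(np.hstack([t["color"][180:270,360:450],s["color"][130:220,220:310]])[:,:,::-1],None,fx=4,fy=4,interpolation=cv2.INTER_CUBIC))
E
```

```text
131 323.0967741935484 228 319.3103448275862 [[-0.2029, -0.9792, 0.0008, -0.0875], [-0.9256, 0.1921, 0.3263, 0.4435], [-0.3196, 0.0655, -0.9453, 0.549]]
166 318.25 331 320.3333333333333 [[-0.2476, -0.9689, 0.0006, -0.0639], [-0.9159, 0.2342, 0.3261, 0.4997], [-0.3161, 0.0802, -0.9453, 0.4026]]
167 319.6666666666667 331 321.5 [[-0.2478, -0.9688, 0.0006, -0.0637], [-0.9157, 0.2345, 0.3263, 0.4996], [-0.3163, 0.0803, -0.9453, 0.4023]]
(array([ 0.53514253, -0.20117441,  0.05913489]), [0.43871683566536485, 0.438716835665333]) (array([ 0.43631003, -0.17674724,  0.07096099]), [0.303057003658312, 0.303057003658362])
(322, 170) 0.3107 [ 0.4978 -0.1927  0.0705] (322, 180) 0.3117 [ 0.4881 -0.1907  0.0728] (320, 210) 0.3241 [ 0.4563 -0.182   0.071 ] (320, 225) 0.3291 [ 0.4398 -0.1785  0.0716] (322, 90) 0.3473 [ 0.5776 -0.2093  0.0036] (321, 235) 0.3936 [ 0.4024 -0.1718  0.0164] (321, 260) 0.4223 [ 0.3581 -0.1625  0.0017] (321, 300) 0.4456 [ 0.2895 -0.1482  0.0012] 
(322, 170) 0.1522 [ 0.535  -0.2027  0.0688] (322, 180) 0.1519 [ 0.5305 -0.2016  0.0707] (320, 210) 0.155 [ 0.5162 -0.1969  0.0726] (320, 225) 0.1589 [ 0.5078 -0.1947  0.0715] (322, 90) 0.1999 [ 0.5744 -0.2129  0.0042] (321, 235) 0.1609 [ 0.5021 -0.1938  0.0713] (321, 260) 0.1657 [ 0.4876 -0.19    0.0714] (321, 300) 0.1751 [ 0.4608 -0.1832  0.071 ] 
(322, 170) 0.1509 [ 0.5351 -0.2027  0.0697] (322, 180) 0.1512 [ 0.5305 -0.2015  0.071 ] (320, 210) 0.1563 [ 0.5156 -0.1966  0.071 ] (320, 225) 0.1598 [ 0.5073 -0.1945  0.0703] (322, 90) 0.1993 [ 0.5742 -0.2128  0.0045] (321, 235) 0.1601 [ 0.5023 -0.1937  0.0717] (321, 260) 0.1452 [ 0.4975 -0.1925  0.0891] (321, 300) 0.1263 [ 0.4908 -0.1909  0.1115]
```

View pics/d.png

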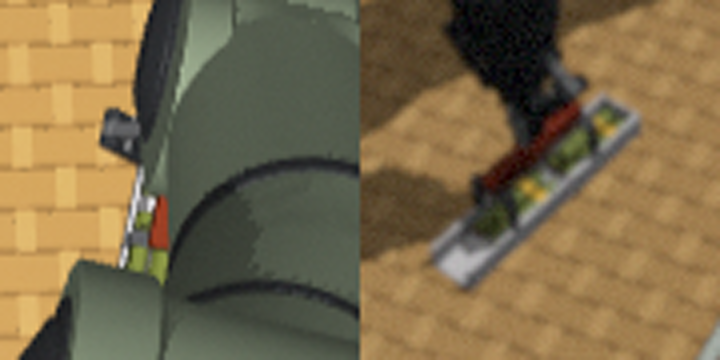

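```bash
python3 - <<'E'
from h import *
import pickle
g=pickle.load(open("c3.pkl","rb"))
def dp(g,uv):
    u,v=uv; z=g["range_z"][v,u]; o,d=ray(g,uv); R=g["camera_from_world"][2,:3]; return o+d*z/(R@d)
for v in range(238,300,6):
    print(v,[(u,dp(g,(u,v)).round(3).tolist(),g["color"][v,u].tolist()) for u in (300,310,316,322,328,335,345)])
cv2.imwrite("pics/e.png",cv2.resize(g["color"][220:345,250:390,::-1],None,fx=5,fy=4.5,interpolation=cv2.INTER_CUBIC))
E
```

```text
238 [(300, [0.473, -0.169, 0.004], [102, 101, 101]), (310, [0.502, -0.188, 0.072], [73, 35, 19]), (316, [0.569, -0.211, 0.217], [71, 34, 22]), (322, [0.5, -0.194, 0.072], [68, 33, 20]), (328, [0.5, -0.197, 0.072], [70, 34, 19]), (335, [0.498, -0.2, 0.07], [97, 77, 74]), (345, [0.474, -0.204, 0.024], [80, 75, 77])]
244 [(300, [0.467, -0.168, 0.003], [100, 98, 101]), (310, [0.498, -0.187, 0.071], [70, 33, 20]), (316, [0.498, -0.19, 0.071], [71, 33, 21]), (322, [0.497, -0.193, 0.071], [67, 31, 8]), (328, [0.496, -0.196, 0.071], [73, 34, 19]), (335, [0.495, -0.199, 0.07], [85, 73, 68]), (345, [0.47, -0.203, 0.025], [80, 80, 80])]
250 [(300, [0.467, -0.168, 0.012], [82, 79, 76]), (310, [0.499, -0.187, 0.079], [63, 57, 54]), (316, [0.498, -0.19, 0.08], [67, 64, 58]), (322, [0.498, -0.193, 0.08], [32, 26, 20]), (328, [0.497, -0.196, 0.079], [61, 58, 53]), (335, [0.497, -0.2, 0.081], [54, 47, 38]), (345, [0.465, -0.202, 0.025], [81, 79, 78])]
256 [(300, [0.457, -0.165, 0.003], [64, 61, 51]), (310, [0.5, -0.188, 0.087], [63, 59, 56]), (316, [0.498, -0.19, 0.086], [62, 60, 57]), (322, [0.498, 
[... 1690 characters left out ...]
.112], [57, 57, 54]), (345, [0.491, -0.202, 0.106], [23, 22, 14])]
292 [(300, [0.502, -0.186, 0.119], [30, 25, 19]), (310, [0.5, -0.189, 0.117], [26, 22, 21]), (316, [0.496, -0.19, 0.113], [79, 80, 80]), (322, [0.496, -0.193, 0.113], [35, 29, 31]), (328, [0.498, -0.196, 0.118], [55, 54, 51]), (335, [0.498, -0.198, 0.117], [25, 20, 13]), (345, [0.497, -0.202, 0.118], [22, 18, 13])]
298 [(300, [0.501, -0.185, 0.122], [29, 28, 27]), (310, [0.5, -0.189, 0.121], [23, 17, 16]), (316, [0.499, -0.191, 0.12], [24, 20, 23]), (322, [0.492, -0.192, 0.112], [34, 28, 28]), (328, [0.498, -0.196, 0.121], [31, 28, 22]), (335, [0.497, -0.198, 0.121], [25, 19, 18]), (345, [0.497, -0.202, 0.122], [31, 28, 30])]
```

View pics/e.png

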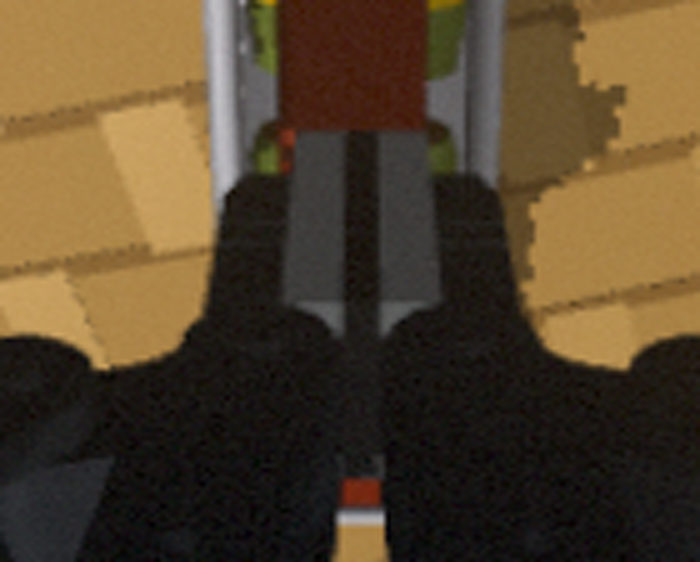

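```bash
python3 -m handwheel '[{"offset":[0,0,0],"rot":[0,0,0],"claw":1},{"offset":[0,0,0],"rot":[0,0,0],"claw":1},{"offset":[0,0,0],"rot":[0,0,0],"claw":1},{"offset":[0,0,0],"rot":[0,0,0],"claw":1},{"offset":[0,0,0],"rot":[0,0,0],"claw":1},{"offset":[0,0,0],"rot":[0,0,0],"claw":1},{"offset":[0,0,0],"rot":[0,0,0],"claw":1}]'
python3 -m handwheel '[{"offset":[0,0,10],"rot":[0,0,0],"claw":1},{"offset":[0,0,10],"rot":[0,0,0],"claw":1},{"offset":[0,0,5],"rot":[0,0,0],"claw":1},{"offset":[0,0,5],"rot":[0,0,0],"claw":1},{"offset":[0,0,3],"rot":[0,0,0],"claw":1},{"offset":[0,0,0],"rot":[0,0,0],"claw":1},{"offset":[0,0,0],"rot":[0,0,0],"claw":1}]'
python3 look.py c4
python3 - <<'E'
from h import *
import pickle
g=pickle.load(open("c4.pkl","rb"))
def dp(g,uv):
    u,v=uv; z=g["range_z"][v,u]; o,d=ray(g,uv); R=g["camera_from_world"][2,:3]; return o+d*z/(R@d)
for uv in [(228,264),(222,275),(215,290),(415,265),(425,280)]: print(uv,dp(g,uv).round(3))
s=fr("scene"); cv2.imwrite("pics/f.png",cv2.resize(np.hstack([s["color"][130:220,220:310]])[:,:,::-1],None,fx=6,fy=6,interpolation=cv2.INTER_CUBIC))
E
```

```text
clock: 6.35
position: [0.4857, -0.1901, 0.0627]
tool_rot: [3.142, -0.0, -0.25]
force: [0.9, 0.1, -0.2]
grip_width: 0.0855
clock: 7.05
position: [0.4858, -0.1901, 0.0298]
tool_rot: [-3.142, -0.0, -0.25]
force: [0.4, -0.1, -0.1]
grip_width: 0.0854
7.1 [ 0.4859 -0.1901  0.0299] [ 1.800e+02 -2.000e-02 -1.432e+01] [ 0.7  -0.42  0.26] [-0.053 -0.004  0.003] [ 0.28  0.65 -0.02  2.    0.03  0.49 -1.59]
chute_grip []
chute_spout [([321.9, 76.4], 0.88)]
(228, 264) [ 0.509 -0.15   0.062]
(222, 275) [ 0.509 -0.15   0.072]
(215, 290) [ 0.509 -0.15   0.084]
(415, 265) [ 0.487 -0.235  0.063]
(425, 280) [ 0.487 -0.236  0.076]
```

View pics/c4.png

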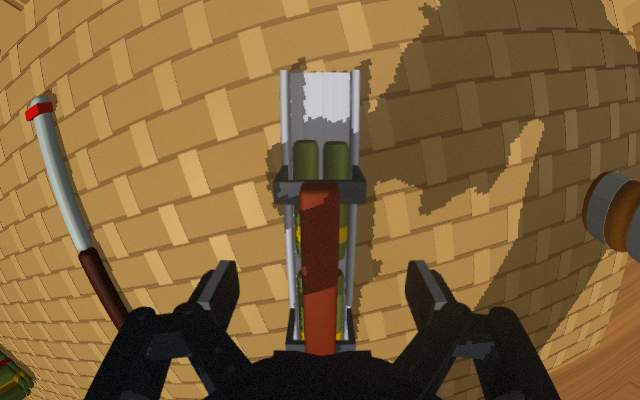

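View pics/f.png

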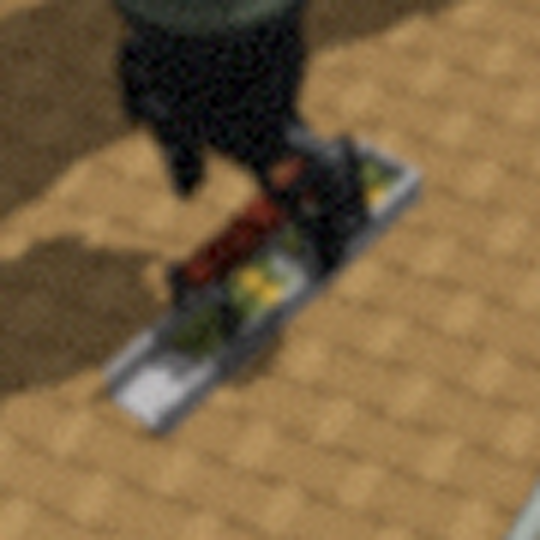

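```bash
python3 -m handwheel '[{"offset":[0,0,2],"rot":[0,0,0],"claw":1},{"offset":[0,0,0],"rot":[0,0,0],"claw":-1},{"offset":[0,0,0],"rot":[0,0,0],"claw":-1},{"offset":[0,0,0],"rot":[0,0,0],"claw":-1},{"offset":[0,0,0],"rot":[0,0,0],"claw":-1},{"offset":[0,0,0],"rot":[0,0,0],"claw":-1},{"offset":[0,0,0],"rot":[0,0,0],"claw":-1},{"offset":[0,0,0],"rot":[0,0,0],"claw":-1},{"offset":[0,0,0],"rot":[0,0,0],"claw":-1}]' 100
python3 look.py c5
```

```text
clock: 8.15
position: [0.4857, -0.1901, 0.0278]
tool_rot: [3.142, -0.0, -0.25]
force: [-0.8, -0.4, 3.7]
grip_width: 0.0148
8.2 [ 0.4857 -0.1901  0.0278] [-180.     -0.    -14.32] [-1.2   0.44  4.52] [-0.008  0.227 -0.05 ] [ 0.28  0.66 -0.02  2.    0.03  0.48 -1.59]
chute_grip [([326.1, 292.7], 0.88)]
chute_spout [([322.3, 72.3], 0.64)]
```

View pics/c5.png

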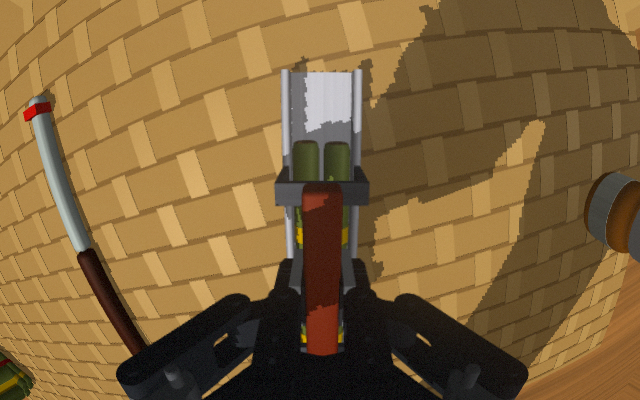

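```bash
python3 -m handwheel '[{"offset":[0,0,-3],"rot":[0,0,0],"claw":-1},{"offset":[0,0,-6],"rot":[0,0,0],"claw":-1},{"offset":[0,0,-12],"rot":[0,0,0],"claw":-1},{"offset":[0,0,-20],"rot":[0,0,0],"claw":-1},{"offset":[0,0,-25],"rot":[0,0,0],"claw":-1},{"offset":[0,0,-25],"rot":[0,0,0],"claw":-1},{"offset":[0,0,-25],"rot":[0,0,0],"claw":-1},{"offset":[0,0,-25],"rot":[0,0,0],"claw":-1},{"offset":[0,0,-18],"rot":[0,0,0],"claw":-1},{"offset":[0,0,-10],"rot":[0,0,0],"claw":-1},{"offset":[0,0,-4],"rot":[0,0,0],"claw":-1},{"offset":[0,0,0],"rot":[0,0,0],"claw":-1}]'
cat > avg.py <<'E'
from h import *
import sys
n=int(sys.argv[1]) if len(sys.argv)>1 else 4
F=[];M=[]
for i in range(n):
    f=imaging.grab_frame("scene"); s=status.observe(); F.append(s["force"]); M.append(s["moment"])
from scipy.spatial.transform import Rotation as Ro
R=Ro.from_euler("xyz",s["tool_rot"]).as_matrix()
print(round(s["clock"],2),"p",s["position"].round(4),"rpy",np.degrees(s["tool_rot"]).round(2),"w",round(s["grip_width"],4))
print("F",np.mean(F,0).round(2),"sd",np.std(F,0).round(2),"Mtool",(R.T@np.mean(M,0)).round(3),"sd",np.std(M,0).round(3), "q",s["qpos"].round(2))
if len(sys.argv)>2: cv2.imwrite(f"pics/{sys.argv[2]}.png",f["color"][:,:,::-1])
E
python3 avg.py 6; python3 look.py c6
```

```text
clock: 9.5
position: [0.4857, -0.19, 0.2008]
tool_rot: [-3.142, -0.0, -0.25]
force: [0.4, 0.1, -3.2]
grip_width: 0.0146
9.8 p [ 0.4855 -0.19    0.2001] rpy [-1.800e+02  6.000e-02 -1.432e+01] w 0.0147
F [ 0.29  0.16 -2.12] sd [0.41 0.57 0.33] Mtool [0.018 0.02  0.003] sd [0.044 0.036 0.028] q [ 0.27  0.38 -0.02  1.89  0.01  0.87 -1.57]
9.85 [ 0.4855 -0.19    0.2002] [-1.800e+02  5.000e-02 -1.432e+01] [ 0.28  0.78 -1.72] [-0.024 -0.008 -0.026] [ 0.27  0.38 -0.02  1.89  0.01  0.87 -1.57]
chute_grip [([324.1, 295.0], 0.62)]
chute_spout [([322.0, 70.9], 0.85), ([16.2, 249.6], 0.22)]
```

View pics/c6.png

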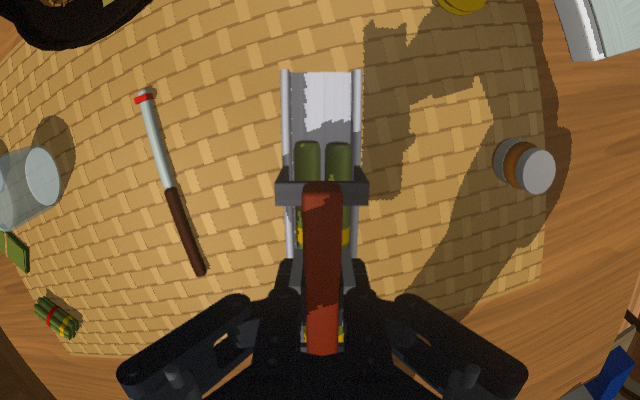

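```bash
python3 -m handwheel '[{"offset":[1.7,-8,0],"rot":[0,0,0],"claw":-1},{"offset":[3.5,-16,0],"rot":[0,0,0],"claw":-1},{"offset":[5.2,-24,0],"rot":[0,0,0],"claw":-1},{"offset":[6,-28,0],"rot":[0,0,0],"claw":-1},{"offset":[6,-28,0],"rot":[0,0,0],"claw":-1},{"offset":[6,-28,0],"rot":[0,0,0],"claw":-1},{"offset":[6,-28,0],"rot":[0,0,0],"claw":-1},{"offset":[6,-28,0],"rot":[0,0,0],"claw":-1},{"offset":[6,-28,0],"rot":[0,0,0],"claw":-1},{"offset":[5.2,-24,0],"rot":[0,0,0],"claw":-1},{"offset":[3,-14,0],"rot":[0,0,0],"claw":-1},{"offset":[1.7,-8,0],"rot":[0,0,0],"claw":-1}]'
python3 -m handwheel '[{"offset":[0,0,0],"rot":[0,0,-2],"claw":-1},{"offset":[0,0,0],"rot":[0,0,-4],"claw":-1},{"offset":[0,0,0],"rot":[0,0,-6],"claw":-1},{"offset":[0,0,0],"rot":[0,0,-6],"claw":-1},{"offset":[0,0,0],"rot":[0,0,-6],"claw":-1},{"offset":[0,0,0],"rot":[0,0,-6],"claw":-1},{"offset":[0,0,0],"rot":[0,0,-6],"claw":-1},{"offset":[0,0,0],"rot":[0,0,-6],"claw":-1},{"offset":[0,0,0],"rot":[0,0,-6],"claw":-1},{"offset":[0,0,0],"rot":[0,0,-6],"claw":-1},{"offset":[0,0,0],"rot":[0,0,-6],"claw":-1},{"offset":[0,0,0],"rot":[0,0,-6],"claw":-1}]'
python3 -m handwheel '[{"offset":[0,0,0],"rot":[0,0,-6],"claw":-1},{"offset":[0,0,0],"rot":[0,0,-6],"claw":-1},{"offset":[0,0,0],"rot":[0,0,-6],"claw":-1},{"offset":[0,0,0],"rot":[0,0,-6],"claw":-1},{"offset":[0,0,0],"rot":[0,0,-6],"claw":-1},{"offset":[0,0,0],"rot":[0,0,-5],"claw":-1},{"offset":[0,0,0],"rot":[0,0,-3.3],"claw":-1},{"offset":[0,0,0],"rot":[0,0,0],"claw":-1},{"offset":[0,0,0],"rot":[0,0,0],"claw":-1}]'
python3 look.py c7; python3 avg.py 4
```

```text
clock: 11.15
position: [0.6053, 0.0513, 0.2005]
tool_rot: [-3.141, 0.0, -0.249]
force: [0.6, 0.2, -2.2]
grip_width: 0.0149
clock: 12.35
position: [0.6049, 0.0488, 0.2007]
tool_rot: [3.141, 0.001, 0.905]
force: [0.5, 0.2, -1.9]
grip_width: 0.0148
clock: 13.25
position: [0.6049, 0.0492, 0.2007]
tool_rot: [-3.141, 0.0, 1.568]
force: [-0.1, -0.7, -2.3]
grip_width: 0.0143
13.3 [0.605  0.0494 0.2007] [-1.800e+02  2.000e-02  8.984e+01] [ 0.1   0.46 -1.8 ] [ 0.009 -0.042 -0.058] [ 0.17  0.55 -0.51  1.65  0.3   1.02 -0.44]
chute_grip [([320.7, 293.4], 0.61), ([322.6, 72.2], 0.42)]
chute_spout [([319.9, 72.9], 0.91)]
13.6 p [0.605  0.0499 0.2007] rpy [-180.      0.     89.96] w 0.0143
F [ 0.1  -0.   -2.24] sd [0.31 0.69 0.32] Mtool [ 0.003  0.011 -0.003] sd [0.038 0.034 0.017] q [ 0.17  0.55 -0.51  1.65  0.3   1.02 -0.44]
```

View pics/c7.png

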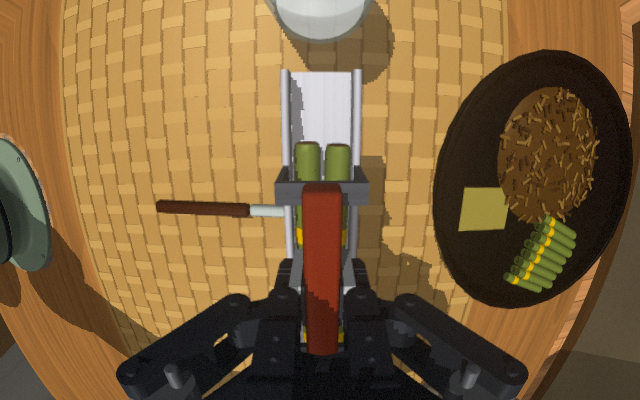

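```bash
python3 -m handwheel '[{"offset":[6,0,0],"rot":[0,0,0],"claw":-1},{"offset":[12,0,0],"rot":[0,0,0],"claw":-1},{"offset":[18,0,0],"rot":[0,0,0],"claw":-1},{"offset":[20,0,0],"rot":[0,0,0],"claw":-1},{"offset":[16,0,0],"rot":[0,0,0],"claw":-1},{"offset":[10,0,0],"rot":[0,0,0],"claw":-1},{"offset":[5,0,0],"rot":[0,0,0],"claw":-1},{"offset":[0,0,0],"rot":[0,0,0],"claw":-1},{"offset":[0,0,0],"rot":[0,0,0],"claw":-1}]'
python3 look.py c8; python3 avg.py 2 c8s; python3 - <<'E'
from h import *
t=fr("top"); cv2.imwrite("pics/c8t.png",cv2.resize(t["color"][140:250,190:320,::-1],None,fx=5,fy=5,interpolation=cv2.INTER_CUBIC))
E
```

```text
clock: 14.5
position: [0.6052, 0.1362, 0.2006]
tool_rot: [-3.142, 0.0, 1.57]
force: [0.4, -0.8, -1.8]
grip_width: 0.0147
14.55 [0.6052 0.1359 0.2006] [-1.800e+02  3.000e-02  8.992e+01] [-0.24  0.4  -2.66] [ 0.029 -0.005  0.014] [ 0.02  0.58 -0.51  1.61  0.31  1.04 -0.58]
chute_grip [([324.4, 294.9], 0.67), ([338.5, 314.1], 0.5)]
chute_spout [([324.0, 73.2], 0.77)]
14.75 p [0.6052 0.1363 0.2007] rpy [-1.800e+02  1.000e-02  8.994e+01] w 0.0148
F [-0.26 -0.03 -1.76] sd [0.32 0.3  0.13] Mtool [0.02  0.015 0.02 ] sd [0.014 0.012 0.002] q [ 0.02  0.58 -0.51  1.61  0.31  1.04 -0.58]
```

View pics/c8.png

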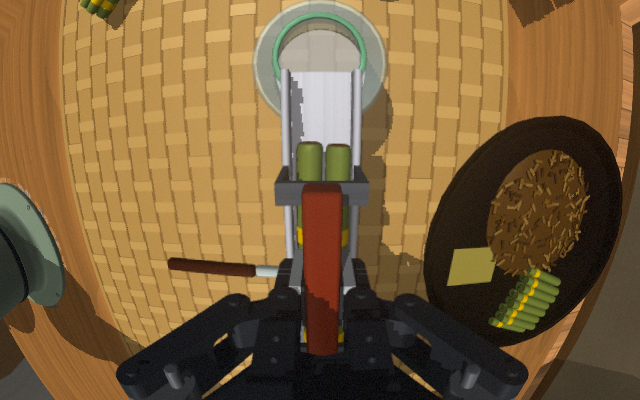

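View pics/c8s.png

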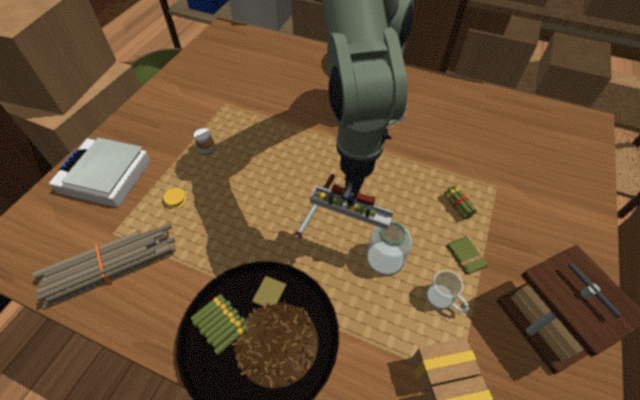

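View pics/c8t.png

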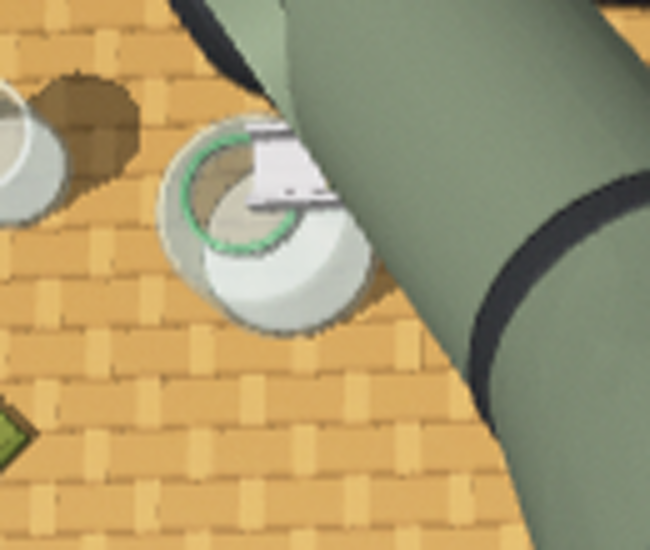

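```bash
python3 - <<'E'
from h import *
import pickle
from scipy.optimize import least_squares
g=pickle.load(open("c8.pkl","rb"))
c=g["color"].astype(int); m=((c[...,1]>c[...,0]+25)&(c[...,1]>c[...,2]+10)); m[120:]=0; m[:,:260]=0; m[:,375:]=0
ys,xs=np.nonzero(m); print(len(xs),xs.min(),xs.max(),ys.min(),ys.max())
for z in (.139,.142):
    P=np.array([at_z(g,(x,y),z)[:2] for x,y in zip(xs,ys)])
    r=least_squares(lambda q:np.hypot(P[:,0]-q[0],P[:,1]-q[1])-q[2],[.6,.25,.03],loss="soft_l1",f_scale=.002); print(z,r.x.round(4),np.std(r.fun))
    r=least_squares(lambda q:np.hypot(P[:,0]-q[0],P[:,1]-q[1])-.030,[.6,.25],loss="soft_l1",f_scale=.002); print(z,r.x.round(4),np.std(r.fun))
for uv in [(290,72),(352,72),(321,72)]: print(at_z(g,uv,.1724+.003),at_z(g,uv,.1724))
# depth-derived spout floor
def dp(g,uv):
    u,v=uv; z=g["range_z"][v,u]; o,d=ray(g,uv); R=g["camera_from_world"][2,:3]; return o+d*z/(R@d)
for uv in [(321,75),(321,85),(321,110),(310,90),(335,90)]: print(uv,dp(g,uv).round(4))
E
```

```text
966 272 366 12 80
0.139 [0.6047 0.2495 0.0304] 0.0011806982185243778
0.139 [0.6047 0.25  ] 0.0011989357364037188
0.142 [0.6048 0.2491 0.03  ] 0.0011643112134021457
0.142 [0.6048 0.2491] 0.0011642890977344032
[0.58875698 0.23559269 0.1754    ] [0.58846067 0.23584075 0.1724    ]
[0.62393809 0.23551714 0.1754    ] [0.62422889 0.23576394 0.1724    ]
[0.60634891 0.23531088 0.1754    ] [0.60634617 0.23555423 0.1724    ]
(321, 75) [0.6063 0.2335 0.1764]
(321, 85) [0.6063 0.2277 0.1773]
(321, 110) [0.6063 0.2133 0.1765]
(310, 90) [0.6001 0.2249 0.1756]
(335, 90) [0.6143 0.2248 0.1759]
```

```bash
python3 -m handwheel '[{"offset":[3,-0.8,3],"rot":[0,0,0],"claw":-1},{"offset":[4,0,6],"rot":[0,0,0],"claw":-1},{"offset":[0,0,7],"rot":[0,0,0],"claw":-1},{"offset":[0,0,6],"rot":[0,0,0],"claw":-1},{"offset":[0,0,3],"rot":[0,0,0],"claw":-1},{"offset":[0,0,1],"rot":[0,0,0],"claw":-1},{"offset":[0,0,0],"rot":[0,0,0],"claw":-1},{"offset":[0,0,0],"rot":[0,0,0],"claw":-1}]'
python3 avg.py 8 c9s;  python3 look.py c9
```

```text
clock: 15.6
position: [0.6044, 0.1439, 0.1749]
tool_rot: [3.141, -0.0, 1.57]
force: [0.2, 0.2, -1.9]
grip_width: 0.0146
16.0 p [0.6043 0.1439 0.1747] rpy [180.     0.    89.98] w 0.0146
F [ 0.05  0.05 -2.13] sd [0.34 0.4  0.4 ] Mtool [ 0.005  0.037 -0.017] sd [0.034 0.027 0.043] q [ 0.01  0.6  -0.5   1.64  0.33  0.99 -0.61]
16.05 [0.6043 0.1439 0.1747] [180.    -0.    89.98] [-0.    0.87 -2.61] [-0.048  0.027 -0.046] [ 0.01  0.6  -0.5   1.64  0.33  0.99 -0.61]
chute_grip [([336.1, 314.8], 0.53)]
chute_spout [([319.3, 70.6], 0.81)]
```

View pics/c9.png

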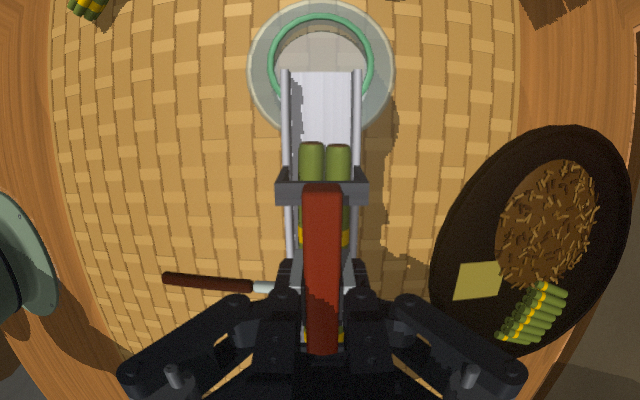

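```bash
python3 -m handwheel '[{"offset":[0,0,1],"rot":[0,0,0],"claw":-1},{"offset":[0,0,1],"rot":[0,0,0],"claw":-1},{"offset":[0,0,0],"rot":[0,0,0],"claw":-1}]'; python3 -m handwheel '[{"offset":[0,0,1],"rot":[0,0,0],"claw":-1},{"offset":[0,0,0],"rot":[0,0,0],"claw":-1}]'; python3 avg.py 3
```

```text
clock: 16.45
position: [0.6042, 0.1439, 0.1725]
tool_rot: [-3.141, 0.0, 1.571]
force: [0.4, 0.1, -1.1]
grip_width: 0.0148
clock: 16.65
position: [0.6042, 0.1439, 0.1716]
tool_rot: [-3.141, 0.0, 1.57]
force: [-0.6, 0.1, -2.8]
grip_width: 0.0143
16.8 p [0.6043 0.1439 0.1717] rpy [-180.     -0.     89.98] w 0.0143
F [-0.25  0.3  -2.15] sd [0.36 0.58 0.39] Mtool [ 0.01   0.032 -0.03 ] sd [0.004 0.004 0.026] q [ 0.01  0.61 -0.5   1.64  0.34  0.98 -0.61]
```

```bash
python3 -m handwheel '[{"offset":[0,0,0.7],"rot":[0,0,0],"claw":-1},{"offset":[0,0,0],"rot":[0,0,0],"claw":-1}]';python3 avg.py 2;  python3 -m handwheel '[{"offset":[0,0,0.7],"rot":[0,0,0],"claw":-1},{"offset":[0,0,0],"rot":[0,0,0],"claw":-1}]'; python3 avg.py 3
```

```text
clock: 17.0
position: [0.6043, 0.1439, 0.1709]
tool_rot: [-3.142, -0.0, 1.57]
force: [0.3, -0.2, -2.4]
grip_width: 0.0145
17.1 p [0.6043 0.1439 0.171 ] rpy [180.    -0.    89.98] w 0.0144
F [ 0.37  0.27 -2.26] sd [0.47 0.32 0.16] Mtool [0.018 0.076 0.   ] sd [0.006 0.034 0.002] q [ 0.    0.61 -0.5   1.64  0.34  0.98 -0.61]
clock: 17.3
position: [0.6043, 0.1438, 0.1702]
tool_rot: [-3.141, 0.0, 1.57]
force: [-0.5, 0.3, -1.3]
grip_width: 0.0147
17.45 p [0.6043 0.1439 0.1703] rpy [-180.     -0.     89.98] w 0.0145
F [ 0.17  0.29 -2.07] sd [0.42 0.21 0.4 ] Mtool [-0.018  0.02  -0.003] sd [0.021 0.027 0.05 ] q [ 0.    0.61 -0.5   1.64  0.34  0.98 -0.61]
```

```bash
python3 -m handwheel '[{"offset":[0,0,0.7],"rot":[0,0,0],"claw":-1},{"offset":[0,0,0],"rot":[0,0,0],"claw":-1}]';python3 avg.py 2;  python3 -m handwheel '[{"offset":[0,0,0.5],"rot":[0,0,0],"claw":-1},{"offset":[0,0,0],"rot":[0,0,0],"claw":-1}]'; python3 avg.py 3 c10s
```

```text
clock: 17.65
position: [0.6043, 0.1439, 0.1696]
tool_rot: [3.141, -0.0, 1.571]
force: [0.4, 0.1, -0.3]
grip_width: 0.0146
17.75 p [0.6044 0.1439 0.1696] rpy [179.99  -0.    89.98] w 0.0149
F [ 0.53 -0.16 -1.21] sd [0.11 0.41 0.12] Mtool [-0.039  0.082  0.021] sd [0.02  0.001 0.039] q [ 0.    0.61 -0.5   1.64  0.34  0.98 -0.61]
clock: 17.95
position: [0.6044, 0.144, 0.1692]
tool_rot: [3.141, -0.0, 1.57]
force: [-1.2, -0.1, 1.3]
grip_width: 0.0145
18.1 p [0.6044 0.1439 0.1692] rpy [ 1.7999e+02 -1.0000e-02  8.9980e+01] w 0.0147
F [ 0.08 -0.73  1.3 ] sd [0.1  0.48 0.11] Mtool [-0.037  0.191 -0.014] sd [0.026 0.009 0.031] q [ 0.    0.61 -0.5   1.64  0.34  0.98 -0.61]
```

```bash
python3 -m handwheel '[{"offset":[1.01,0,-2.98],"rot":[0,-2,0],"claw":-1},{"offset":[1.01,0,-2.98],"rot":[0,-2,0],"claw":-1},{"offset":[0,0,0],"rot":[0,0,0],"claw":-1}]';python3 avg.py 3
```

```text
clock: 18.4
position: [0.6041, 0.1475, 0.1753]
tool_rot: [3.141, 0.07, 1.572]
force: [-0.7, 1.1, -1.0]
grip_width: 0.0149
18.55 p [0.6043 0.1458 0.1748] rpy [-179.99    3.96   89.97] w 0.0145
F [-0.24 -0.04  0.38] sd [0.2  0.17 0.75] Mtool [-0.042  0.354 -0.008] sd [0.022 0.039 0.036] q [-0.06  0.61 -0.47  1.62  0.38  1.03 -0.66]
```

```bash
python3 -m handwheel '[{"offset":[1.01,0,-2.93],"rot":[0,-2,0],"claw":-1},{"offset":[1.01,0,-2.95],"rot":[0,-2,0],"claw":-1},{"offset":[0,0,0],"rot":[0,0,0],"claw":-1}]';python3 avg.py 3
```

```text
clock: 18.85
position: [0.6041, 0.1498, 0.1808]
tool_rot: [-3.142, 0.14, 1.572]
force: [-0.1, 0.0, -1.4]
grip_width: 0.0149
19.0 p [0.6042 0.1484 0.1805] rpy [-179.98    7.97   89.98] w 0.0149
F [-0.64 -0.06 -0.06] sd [0.51 0.31 0.49] Mtool [ 0.023  0.48  -0.006] sd [0.033 0.02  0.014] q [-0.12  0.61 -0.44  1.6   0.42  1.09 -0.71]
```

```bash
python3 avg.py 4 c11s; python3 look.py c11
```

```text
19.2 p [0.6043 0.1482 0.1807] rpy [-180.      7.99   89.95] w 0.0145
F [-0.36 -0.23 -0.26] sd [0.07 0.62 0.32] Mtool [ 0.029  0.446 -0.043] sd [0.026 0.017 0.015] q [-0.12  0.61 -0.44  1.6   0.42  1.09 -0.71]
19.25 [0.6043 0.1482 0.1806] [-179.99    7.99   89.95] [-1.15  0.91  0.94] [0.446 0.106 0.044] [-0.12  0.61 -0.44  1.6   0.42  1.09 -0.71]
chute_grip [([324.5, 295.8], 0.94)]
chute_spout [([321.1, 72.5], 0.75)]
```

View pics/c11.png

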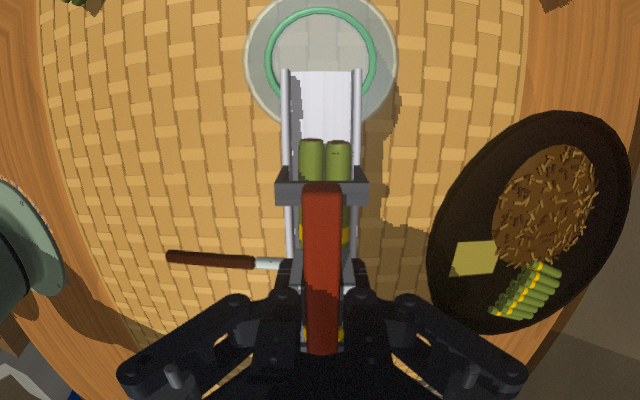

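```bash
python3 - <<'E'
import cv2
a=cv2.imread("pics/c11s.png")[160:290,300:460]; b=cv2.imread("pics/c10s.png")[160:290,300:460]
import numpy as np
cv2.imwrite("pics/c11z.png",cv2.resize(np.vstack([b,a]),None,fx=3,fy=2.3,interpolation=cv2.INTER_CUBIC))
E
```

```text
(no output)
```

View pics/c11z.png

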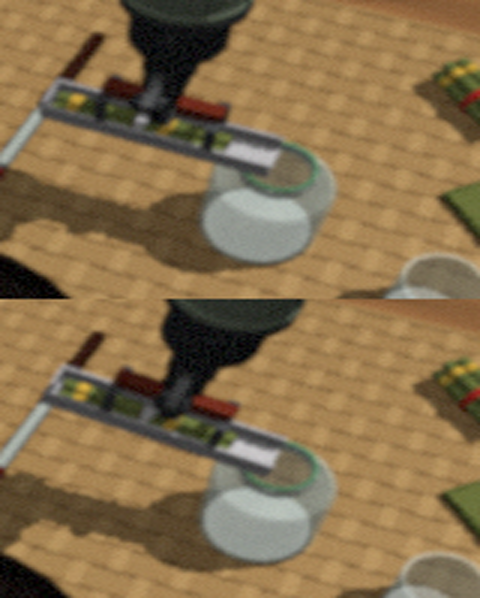

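```bash
python3 -m handwheel '[{"offset":[0.96,0,-2.9],"rot":[0,-2,0],"claw":-1},{"offset":[0.96,0,-2.9],"rot":[0,-2,0],"claw":-1},{"offset":[0,0,0],"rot":[0,0,0],"claw":-1},{"offset":[0,0,0],"rot":[0,0,0],"claw":-1}]';python3 avg.py 4
```

```text
clock: 19.75
position: [0.6041, 0.1522, 0.1859]
tool_rot: [-3.141, 0.21, 1.572]
force: [-0.1, 0.8, -0.6]
grip_width: 0.0146
19.95 p [0.6044 0.1511 0.1862] rpy [180.    11.99  89.96] w 0.0145
F [-0.43  0.41  0.3 ] sd [0.65 0.57 0.46] Mtool [ 0.103  0.562 -0.06 ] sd [0.027 0.045 0.02 ] q [-0.17  0.62 -0.42  1.57  0.46  1.15 -0.76]
```

```bash
python3 -m handwheel '[{"offset":[1,0,-2.9],"rot":[0,-2,0],"claw":-1},{"offset":[1,0,-2.93],"rot":[0,-2,0],"claw":-1},{"offset":[0,0,0],"rot":[0,0,0],"claw":-1},{"offset":[0,0,0],"rot":[0,0,0],"claw":-1}]';python3 avg.py 4
```

```text
clock: 20.35
position: [0.6043, 0.1546, 0.1912]
tool_rot: [-3.141, 0.278, 1.571]
force: [-0.7, 1.5, -0.4]
grip_width: 0.0148
20.55 p [0.6044 0.1541 0.1914] rpy [180.    15.97  89.93] w 0.0146
F [-1.06  1.1   0.13] sd [0.62 0.3  0.35] Mtool [ 0.211  0.756 -0.059] sd [0.041 0.01  0.02 ] q [-0.23  0.63 -0.39  1.55  0.5   1.21 -0.8 ]
```

```bash
python3 -m handwheel '[{"offset":[1,0,-2.92],"rot":[0,-2,0],"claw":-1},{"offset":[1,0,-2.92],"rot":[0,-2,0],"claw":-1},{"offset":[0,0,0],"rot":[0,0,0],"claw":-1},{"offset":[0,0,0],"rot":[0,0,0],"claw":-1}]';python3 avg.py 4 c12s; python3 look.py c12
```

```text
clock: 20.95
position: [0.6043, 0.1581, 0.1962]
tool_rot: [-3.141, 0.348, 1.571]
force: [-1.1, 1.5, 0.7]
grip_width: 0.0147
21.15 p [0.6044 0.1577 0.1965] rpy [179.99  19.97  89.93] w 0.0145
F [-0.97  0.49  0.98] sd [0.3  0.22 0.28] Mtool [ 0.195  0.73  -0.081] sd [0.039 0.022 0.011] q [-0.28  0.65 -0.37  1.52  0.53  1.27 -0.83]
21.2 [0.6044 0.1578 0.1965] [179.99  19.98  89.94] [-0.06  0.52  2.05] [ 0.642  0.17  -0.016] [-0.28  0.65 -0.37  1.52  0.53  1.27 -0.83]
chute_grip [([322.5, 293.8], 0.81)]
chute_spout [([322.1, 71.2], 0.58), ([324.1, 294.2], 0.2)]
```

View pics/c12.png

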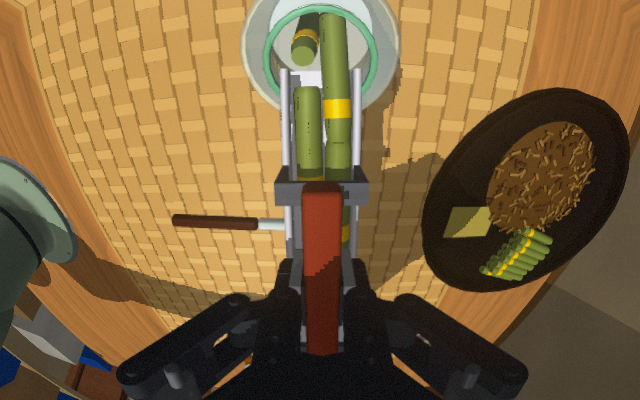

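```bash
python3 -m handwheel '[{"offset":[1,0,-2.95],"rot":[0,-2,0],"claw":-1},{"offset":[1,0,-2.96],"rot":[0,-2,0],"claw":-1},{"offset":[0,0,0],"rot":[0,0,0],"claw":-1},{"offset":[0,0,0],"rot":[0,0,0],"claw":-1}]';python3 avg.py 3 c13s; python3 look.py c13
```

```text
clock: 21.7
position: [0.6043, 0.1623, 0.2009]
tool_rot: [-3.141, 0.418, 1.571]
force: [-0.9, 1.2, 0.1]
grip_width: 0.0143
21.85 p [0.6044 0.1618 0.2013] rpy [179.99  23.96  89.94] w 0.0143
F [-1.15  1.49  0.67] sd [0.53 0.46 0.93] Mtool [ 0.244  0.849 -0.069] sd [0.139 0.027 0.025] q [-0.33  0.67 -0.35  1.49  0.56  1.33 -0.86]
21.9 [0.6044 0.1617 0.2013] [179.99  23.97  89.94] [-0.64  0.79  0.54] [ 0.759  0.246 -0.021] [-0.33  0.67 -0.35  1.49  0.56  1.33 -0.86]
chute_grip [([323.0, 293.0], 0.79)]
chute_spout [([319.8, 72.3], 0.83)]
```

View pics/c13.png

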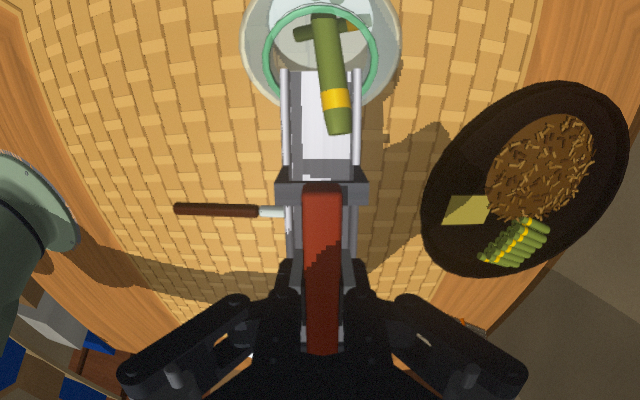

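```bash
python3 -m handwheel '[{"offset":[1,0,-2.95],"rot":[0,-2,0],"claw":-1},{"offset":[1,0,-2.96],"rot":[0,-2,0],"claw":-1},{"offset":[0,0,0],"rot":[0,0,0],"claw":-1},{"offset":[0,0,0],"rot":[0,0,0],"claw":-1}]';python3 avg.py 3 c14s; python3 look.py c14
```

```text
clock: 22.4
position: [0.6043, 0.1666, 0.2054]
tool_rot: [-3.141, 0.488, 1.571]
force: [-0.4, 1.7, -0.3]
grip_width: 0.0149
22.55 p [0.6044 0.1661 0.2057] rpy [180.    27.96  89.94] w 0.0149
F [-0.76  1.35  0.07] sd [0.2  0.48 0.07] Mtool [ 0.274  1.047 -0.11 ] sd [0.029 0.028 0.022] q [-0.38  0.69 -0.33  1.46  0.59  1.4  -0.89]
22.6 [0.6044 0.1661 0.2058] [179.99  27.97  89.94] [-0.89  1.96 -0.3 ] [ 1.018  0.269 -0.006] [-0.38  0.69 -0.33  1.46  0.59  1.4  -0.89]
chute_grip [([324.3, 294.6], 0.61)]
chute_spout [([322.2, 72.8], 0.97)]
```

View pics/c14.png

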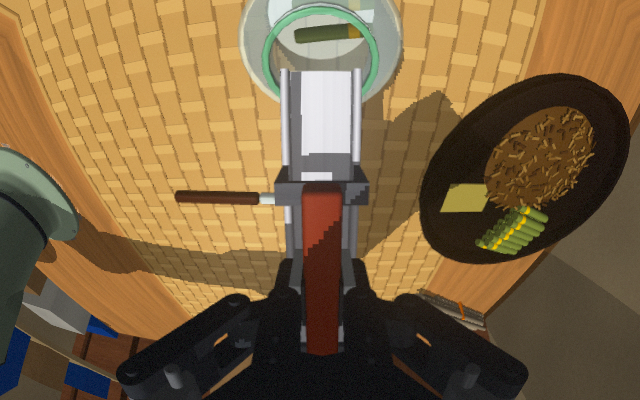

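```bash
python3 - <<'E'
import cv2
a=cv2.imread("pics/c14s.png")[150:290,300:460]
cv2.imwrite("pics/c14z.png",cv2.resize(a,None,fx=4.5,fy=4.2,interpolation=cv2.INTER_CUBIC))
E
```

```text
(no output)
```

View pics/c14z.png

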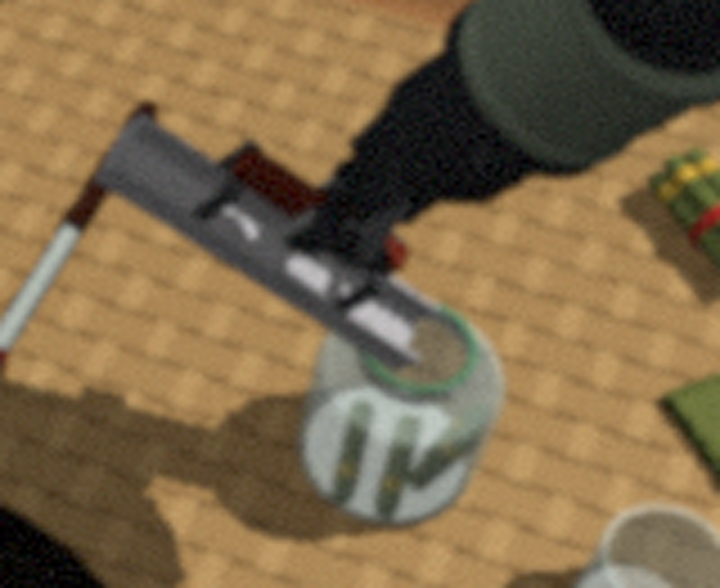

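```bash
python3 -m handwheel '[{"offset":[0.05,0,0.1],"rot":[0,0,0],"claw":-1},{"offset":[0,0,0],"rot":[0,0,0],"claw":-1},{"offset":[0,0,0],"rot":[0,0,0],"claw":-1},{"offset":[0,0,0],"rot":[0,0,0],"claw":-1},{"offset":[0,0,0],"rot":[0,0,0],"claw":-1},{"offset":[0,0,0],"rot":[0,0,0],"claw":-1}]';python3 avg.py 4 c15s; python3 - <<'E'
from h import *
f=fr("scene"); a=f["color"][210:290,350:430,::-1]; t=fr("top"); b=t["color"][150:230,200:280,::-1]
cv2.imwrite("pics/c15z.png",cv2.resize(np.hstack([a,b]),None,fx=5,fy=5,interpolation=cv2.INTER_CUBIC))
E
```

```text
clock: 23.3
position: [0.6043, 0.1665, 0.2056]
tool_rot: [3.142, 0.489, 1.57]
force: [-0.8, 0.5, 0.6]
grip_width: 0.0148
23.5 p [0.6043 0.1665 0.2056] rpy [180.    28.    89.98] w 0.0147
F [-1.35  0.65  1.79] sd [0.62 0.4  0.47] Mtool [ 0.234  0.703 -0.07 ] sd [0.02  0.023 0.02 ] q [-0.38  0.69 -0.33  1.46  0.59  1.4  -0.89]
```

View pics/c15z.png

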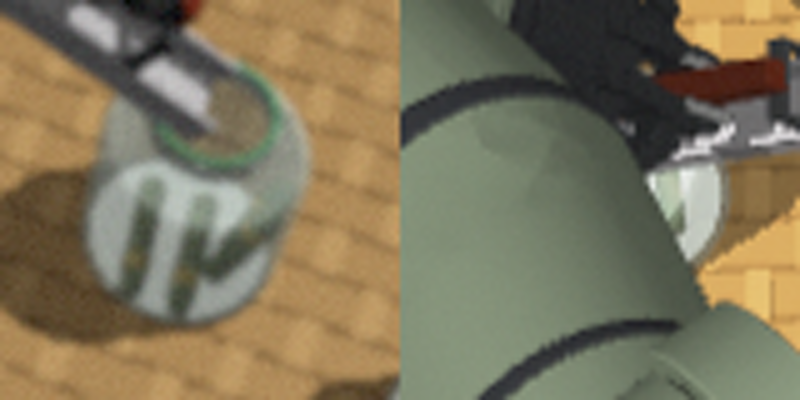

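```bash
python3 -m handwheel '[{"offset":[1,0,-2.99],"rot":[0,-2,0],"claw":-1},{"offset":[1,0,-2.97],"rot":[0,-2,0],"claw":-1},{"offset":[0,0,0],"rot":[0,0,0],"claw":-1},{"offset":[0,0,0],"rot":[0,0,0],"claw":-1}]';python3 avg.py 3; python3 look.py c16; python3 - <<'E'
from h import *
for c in ["scene","wrist","top"]:
  f=fr(c)
  for t in ["cheroot1_mid"]:
    print(c,[(np.round(a["uv"],0).tolist(),round(a["conf"],2)) for a in imaging.mark_of(t,c)])
E
```

```text
clock: 24.0
position: [0.6042, 0.1714, 0.2095]
tool_rot: [-3.141, 0.558, 1.571]
force: [0.3, 1.3, 0.2]
grip_width: 0.0143
24.15 p [0.6044 0.1708 0.2099] rpy [179.99  31.96  89.95] w 0.0147
F [-1.24  1.14 -0.19] sd [0.55 0.03 0.14] Mtool [ 0.227  1.126 -0.094] sd [0.007 0.012 0.017] q [-0.43  0.72 -0.31  1.43  0.62  1.46 -0.91]
24.2 [0.6044 0.1707 0.2099] [179.99  31.97  89.94] [-0.8   1.28  0.09] [ 1.102  0.296 -0.095] [-0.43  0.72 -0.31  1.43  0.62  1.46 -0.91]
chute_grip [([324.5, 294.4], 0.88)]
chute_spout [([319.9, 74.2], 0.98)]
scene []
wrist []
top []
```

View pics/c16.png

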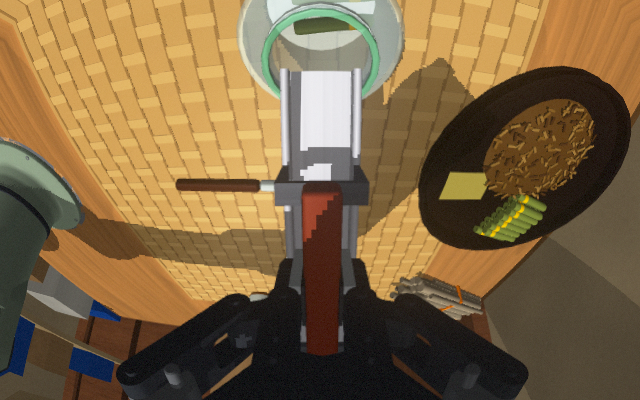

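```bash
python3 -m handwheel '[{"offset":[1.05,0,-2.9],"rot":[0,-2,0],"claw":-1},{"offset":[1.05,0,-2.92],"rot":[0,-2,0],"claw":-1},{"offset":[0,0,0],"rot":[0,0,0],"claw":-1},{"offset":[0,0,0],"rot":[0,0,0],"claw":-1}]';python3 avg.py 3; python3 -m handwheel '[{"offset":[1.03,0,-2.95],"rot":[0,-2,0],"claw":-1},{"offset":[1.03,0,-2.95],"rot":[0,-2,0],"claw":-1},{"offset":[0,0,0],"rot":[0,0,0],"claw":-1},{"offset":[0,0,0],"rot":[0,0,0],"claw":-1}]';python3 avg.py 3 c17s;python3 look.py c17;  python3 - <<'E'
import cv2
a=cv2.imread("pics/c17s.png")[150:290,300:460]
cv2.imwrite("pics/c17z.png",cv2.resize(a,None,fx=4.5,fy=4.2,interpolation=cv2.INTER_CUBIC))
E
```

```text
clock: 25.0
position: [0.6043, 0.1762, 0.2133]
tool_rot: [-3.141, 0.627, 1.571]
force: [-1.2, 0.5, -1.1]
grip_width: 0.015
25.15 p [0.6044 0.1757 0.2137] rpy [179.98  35.96  89.94] w 0.0147
F [-0.85  1.04 -0.5 ] sd [0.27 0.55 0.25] Mtool [ 0.248  1.188 -0.101] sd [0.051 0.027 0.019] q [-0.47  0.74 -0.29  1.39  0.65  1.52 -0.93]
clock: 25.55
position: [0.6044, 0.1811, 0.2169]
tool_rot: [-3.142, 0.697, 1.57]
force: [-2.1, 1.1, -0.5]
grip_width: 0.0147
25.7 p [0.6044 0.1808 0.2172] rpy [179.98  39.95  89.92] w 0.015
F [-0.83  1.72 -1.08] sd [0.43 0.45 0.15] Mtool [ 0.277  1.201 -0.111] sd [0.039 0.004 0.037] q [-0.51  0.77 -0.27  1.36  0.67  1.58 -0.94]
25.75 [0.6044 0.1808 0.2172] [179.98  39.96  89.93] [-1.33  1.65 -1.36] [ 1.201  0.296 -0.086] [-0.51  0.77 -0.27  1.36  0.67  1.58 -0.94]
chute_grip [([323.3, 293.2], 0.76), ([319.7, 68.2], 0.63)]
chute_spout [([321.2, 72.4], 0.85)]
```

View pics/c17z.png

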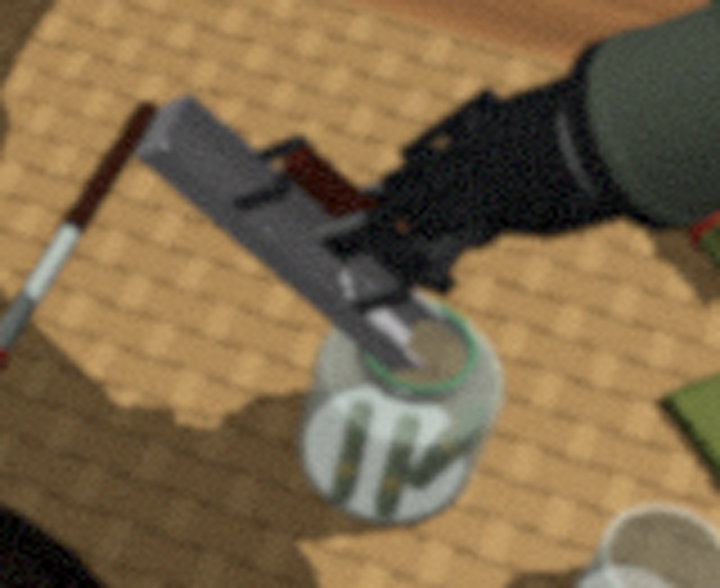

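View pics/c17.png

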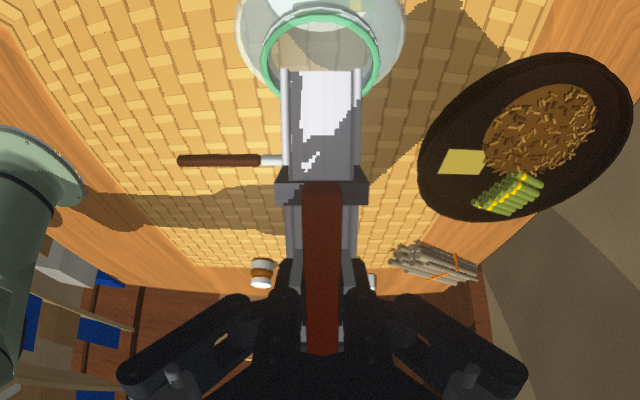

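```bash
python3 -m handwheel '[{"offset":[0,0,0.15],"rot":[0,0,0],"claw":-1},{"offset":[0,0,0.1],"rot":[0,0,0],"claw":-1},{"offset":[0,0,0],"rot":[0,0,0],"claw":-1},{"offset":[0,0,0],"rot":[0,0,0],"claw":-1}]';python3 avg.py 5
```

```text
clock: 26.25
position: [0.6043, 0.1811, 0.2169]
tool_rot: [3.141, 0.698, 1.57]
force: [-1.3, 1.3, 0.4]
grip_width: 0.0145
26.5 p [0.6043 0.1811 0.2169] rpy [180.    40.    89.98] w 0.0148
F [-1.29  0.82  0.76] sd [0.48 0.46 0.25] Mtool [ 0.294  0.957 -0.083] sd [0.015 0.027 0.019] q [-0.51  0.77 -0.27  1.36  0.67  1.58 -0.94]
```

```bash
python3 -m handwheel '[{"offset":[-1.9,0,-2.3],"rot":[0,0,0],"claw":-1},{"offset":[-3.9,0,-4.6],"rot":[0,0,0],"claw":-1},{"offset":[-7.7,0,-9.2],"rot":[0,0,0],"claw":-1},{"offset":[-10.3,0,-12.3],"rot":[0,0,0],"claw":-1},{"offset":[-10.3,0,-12.3],"rot":[0,0,0],"claw":-1},{"offset":[-5,0,-6],"rot":[0,0,0],"claw":-1},{"offset":[0,0,0],"rot":[0,0,0],"claw":-1}]'; python3 avg.py 2 c18s
python3 -m handwheel '[{"offset":[0,0,0],"rot":[0,3,0],"claw":-1},{"offset":[0,0,0],"rot":[0,5,0],"claw":-1},{"offset":[0,0,0],"rot":[0,6,0],"claw":-1},{"offset":[0,0,0],"rot":[0,6,0],"claw":-1},{"offset":[0,0,0],"rot":[0,6,0],"claw":-1},{"offset":[0,0,0],"rot":[0,6,0],"claw":-1},{"offset":[0,0,0],"rot":[0,5,0],"claw":-1},{"offset":[0,0,0],"rot":[0,3,0],"claw":-1},{"offset":[0,0,0],"rot":[0,0,0],"claw":-1},{"offset":[0,0,0],"rot":[0,0,0],"claw":-1}]'; python3 look.py c19; python3 avg.py 3 c19s
```

```text
clock: 27.2
position: [0.6046, 0.1814, 0.2793]
tool_rot: [3.139, 0.697, 1.569]
force: [-0.4, 0.9, -2.0]
grip_width: 0.0146
27.3 p [0.6042 0.1811 0.2776] rpy [-179.99   40.     89.98] w 0.0145
F [-0.23  0.03 -1.77] sd [0.25 0.39 0.06] Mtool [0.012 0.954 0.032] sd [0.029 0.006 0.057] q [-0.51  0.72 -0.27  1.31  0.66  1.67 -0.88]
clock: 28.3
position: [0.6041, 0.181, 0.2772]
tool_rot: [-3.141, 0.002, 1.57]
force: [0.3, 1.2, -0.9]
grip_width: 0.0145
28.35 [0.6039 0.1817 0.2773] [-1.7994e+02  8.0000e-02  9.0030e+01] [-0.69  0.65 -1.86] [0.006 0.018 0.031] [-0.07  0.51 -0.48  1.5   0.25  1.19 -0.59]
chute_grip [([324.8, 292.1], 0.86)]
chute_spout [([319.8, 72.5], 0.55)]
28.6 p [0.6041 0.1819 0.2775] rpy [-1.7998e+02  3.0000e-02  9.0050e+01] w 0.0146
F [-0.09  0.16 -1.78] sd [0.81 0.37 0.44] Mtool [ 0.011  0.043 -0.026] sd [0.011 0.012 0.022] q [-0.07  0.51 -0.48  1.5   0.25  1.19 -0.59]
```

View pics/c19.png

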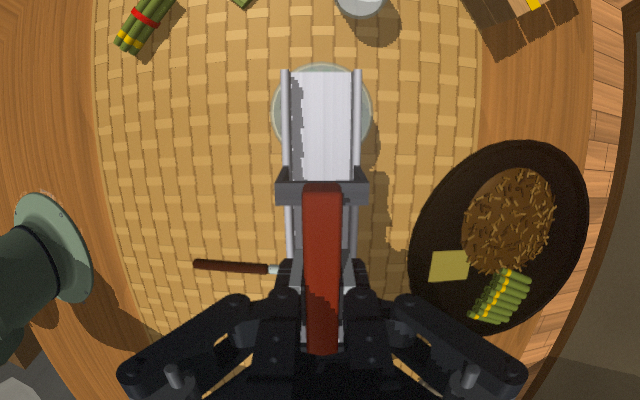

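View pics/c19s.png

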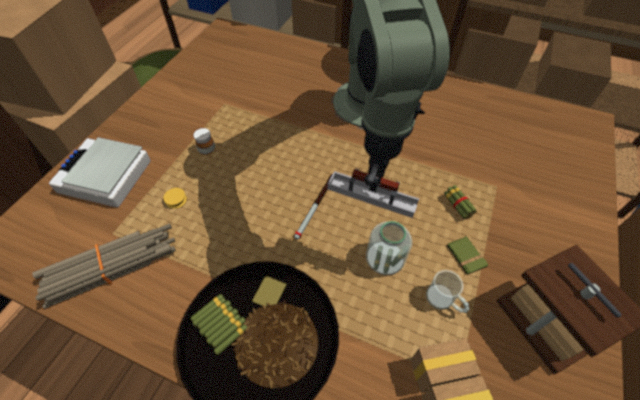

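```bash
python3 -m handwheel '[{"offset":[-8,-2.5,0],"rot":[0,0,0],"claw":-1},{"offset":[-20,-6.3,0],"rot":[0,0,0],"claw":-1},{"offset":[-34,-10.8,0],"rot":[0,0,0],"claw":-1},{"offset":[-40,-12.7,0],"rot":[0,0,0],"claw":-1},{"offset":[-42,-13.3,0],"rot":[0,0,0],"claw":-1},{"offset":[-42,-13.3,0],"rot":[0,0,0],"claw":-1},{"offset":[-42,-13.3,0],"rot":[0,0,0],"claw":-1},{"offset":[-42,-13.3,0],"rot":[0,0,0],"claw":-1},{"offset":[-40,-12.7,0],"rot":[0,0,0],"claw":-1},{"offset":[-34,-10.8,0],"rot":[0,0,0],"claw":-1},{"offset":[-20,-6.3,0],"rot":[0,0,0],"claw":-1},{"offset":[-8,-2.5,0],"rot":[0,0,0],"claw":-1}]'
python3 -m handwheel '[{"offset":[0,0,0],"rot":[0,0,4],"claw":-1},{"offset":[0,0,0],"rot":[0,0,7],"claw":-1},{"offset":[0,0,0],"rot":[0,0,8],"claw":-1},{"offset":[0,0,0],"rot":[0,0,8],"claw":-1},{"offset":[0,0,0],"rot":[0,0,8],"claw":-1},{"offset":[0,0,0],"rot":[0,0,8],"claw":-1},{"offset":[0,0,0],"rot":[0,0,8],"claw":-1},{"offset":[0,0,0],"rot":[0,0,8],"claw":-1},{"offset":[0,0,0],"rot":[0,0,8],"claw":-1},{"offset":[0,0,0],"rot":[0,0,8],"claw":-1},{"offset":[0,0,0],"rot":[0,0,8],"claw":-1},{"offset":[0,0,0],"rot":[0,0,8],"claw":-1}]'
python3 -m handwheel '[{"offset":[0,0,0],"rot":[0,0,8],"claw":-1},{"offset":[0,0,0],"rot":[0,0,5],"claw":-1},{"offset":[0,0,0],"rot":[0,0,0],"claw":-1},{"offset":[0,0,0],"rot":[0,0,0],"claw":-1}]'; python3 look.py c20; python3 avg.py 2 c20s
```

```text
clock: 29.8
position: [0.4851, -0.1933, 0.2778]
tool_rot: [-3.141, 0.001, 1.567]
force: [0.6, 1.0, -1.2]
grip_width: 0.0146
clock: 31.0
position: [0.4865, -0.19, 0.2778]
tool_rot: [-3.141, -0.0, -0.022]
force: [0.2, -1.0, -1.5]
grip_width: 0.0145
clock: 31.4
position: [0.4865, -0.1902, 0.2777]
tool_rot: [-3.141, -0.0, -0.241]
force: [0.3, 0.0, -1.1]
grip_width: 0.015
31.45 [ 0.4865 -0.1904  0.2778] [-179.99   -0.    -13.83] [-0.25 -0.07 -1.69] [ 0.022  0.005 -0.038] [ 0.31  0.3  -0.06  1.79  0.02  1.05 -1.57]
chute_grip [([322.1, 295.4], 0.62), ([435.8, 9.7], 0.53)]
chute_spout []
31.65 p [ 0.4864 -0.1908  0.2777] rpy [-180.      0.    -13.96] w 0.0148
F [ 0.11  0.11 -1.17] sd [0.22 0.01 0.73] Mtool [-0.029  0.019  0.017] sd [0.002 0.004 0.033] q [ 0.31  0.3  -0.06  1.79  0.02  1.05 -1.57]
```

View pics/c20.png

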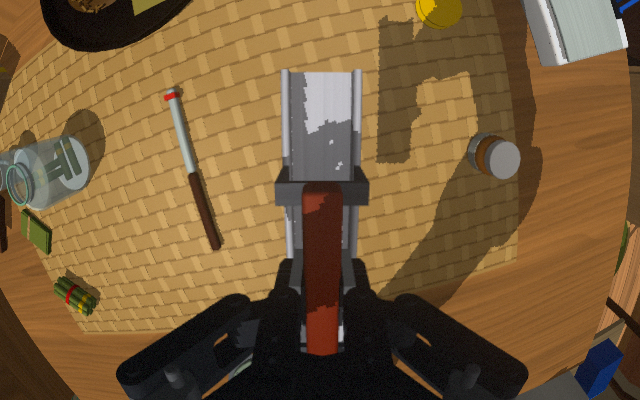

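View pics/c20s.png

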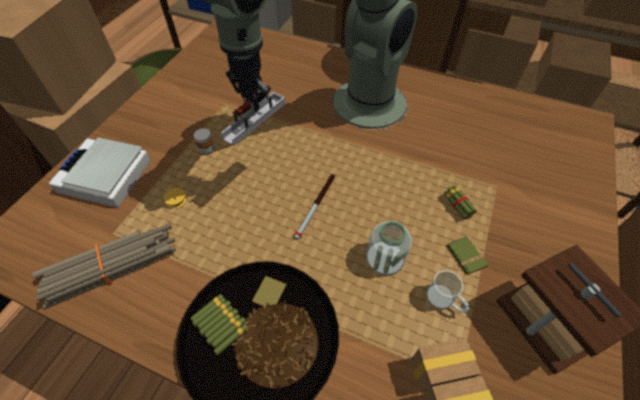

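```bash
python3 -m handwheel '[{"offset":[0,0,10],"rot":[0,0,0],"claw":-1},{"offset":[0,0,25],"rot":[0,0,0],"claw":-1},{"offset":[0,0,35],"rot":[0,0,0],"claw":-1},{"offset":[0,0,35],"rot":[0,0,0],"claw":-1},{"offset":[0,0,35],"rot":[0,0,0],"claw":-1},{"offset":[0,0,35],"rot":[0,0,0],"claw":-1},{"offset":[0,0,30],"rot":[0,0,0],"claw":-1},{"offset":[0,0,18],"rot":[0,0,0],"claw":-1},{"offset":[0,0,10],"rot":[0,0,0],"claw":-1},{"offset":[0,0,5],"rot":[0,0,0],"claw":-1},{"offset":[0,0,0],"rot":[0,0,0],"claw":-1},{"offset":[0,0,0],"rot":[0,0,0],"claw":-1}]'
python3 -m handwheel '[{"offset":[0,0,4],"rot":[0,0,0],"claw":-1},{"offset":[0,0,3],"rot":[0,0,0],"claw":-1},{"offset":[0,0,2],"rot":[0,0,0],"claw":-1},{"offset":[0,0,0],"rot":[0,0,0],"claw":-1}]'; python3 avg.py 3
```

```text
clock: 32.85
position: [0.4868, -0.1909, 0.0404]
tool_rot: [3.142, -0.001, -0.245]
force: [-0.6, -0.4, -1.4]
grip_width: 0.0142
clock: 33.25
position: [0.4863, -0.1907, 0.0305]
tool_rot: [-3.142, 0.0, -0.245]
force: [-0.8, -0.1, -1.0]
grip_width: 0.0142
33.4 p [ 0.4864 -0.1908  0.0308] rpy [-180.     -0.    -14.02] w 0.0142
F [ 0.24  0.42 -1.49] sd [0.33 0.67 0.41] Mtool [ 0.032  0.016 -0.013] sd [0.019 0.023 0.054] q [ 0.3   0.65 -0.05  2.    0.07  0.49 -1.62]
```

```bash
python3 -m handwheel '[{"offset":[0,0,1],"rot":[0,0,0],"claw":-1},{"offset":[0,0,1],"rot":[0,0,0],"claw":-1},{"offset":[0,0,0],"rot":[0,0,0],"claw":-1}]'; python3 avg.py 2;  python3 -m handwheel '[{"offset":[0,0,0.6],"rot":[0,0,0],"claw":-1},{"offset":[0,0,0],"rot":[0,0,0],"claw":-1}]'; python3 avg.py 3
```

```text
clock: 33.7
position: [0.4863, -0.1907, 0.0286]
tool_rot: [-3.142, 0.0, -0.245]
force: [-0.1, -0.2, -1.3]
grip_width: 0.0149
33.8 p [ 0.4863 -0.1907  0.0287] rpy [-1.800e+02  1.000e-02 -1.402e+01] w 0.0148
F [ 0.41 -0.34 -1.69] sd [0.93 0.27 0.17] Mtool [ 0.009 -0.006 -0.021] sd [0.041 0.015 0.01 ] q [ 0.3   0.65 -0.05  2.    0.07  0.49 -1.62]
clock: 34.0
position: [0.4864, -0.1908, 0.0281]
tool_rot: [-3.142, 0.0, -0.245]
force: [-0.1, -0.4, -1.6]
grip_width: 0.0145
34.15 p [ 0.4864 -0.1908  0.0281] rpy [180.     0.   -14.02] w 0.0145
F [-0.57  0.09 -2.18] sd [0.31 0.37 0.17] Mtool [-0.018  0.008  0.019] sd [0.011 0.011 0.024] q [ 0.3   0.66 -0.05  2.    0.07  0.49 -1.62]
```

```bash
python3 -m handwheel '[{"offset":[0,0,0.5],"rot":[0,0,0],"claw":-1},{"offset":[0,0,0.5],"rot":[0,0,0],"claw":-1},{"offset":[0,0,0],"rot":[0,0,0],"claw":-1}]'; python3 avg.py 2
```

```text
clock: 34.45
position: [0.4865, -0.1906, 0.0277]
tool_rot: [-3.141, -0.0, -0.245]
force: [-4.0, 3.6, 14.7]
grip_width: 0.0144
34.55 p [ 0.4865 -0.1906  0.0277] rpy [-1.7999e+02 -2.0000e-02 -1.4010e+01] w 0.0146
F [-4.1   3.02 14.76] sd [0.11 0.42 0.24] Mtool [ 0.311 -0.9    0.029] sd [0.011 0.013 0.006] q [ 0.3   0.66 -0.05  2.    0.07  0.49 -1.62]
```

```bash
python3 -m handwheel '[{"offset":[0,0,-0.5],"rot":[0,0,0],"claw":-1},{"offset":[0,0,0],"rot":[0,0,0],"claw":-1},{"offset":[0,0,0],"rot":[0,0,0],"claw":1},{"offset":[0,0,0],"rot":[0,0,0],"claw":1},{"offset":[0,0,0],"rot":[0,0,0],"claw":1},{"offset":[0,0,0],"rot":[0,0,0],"claw":1},{"offset":[0,0,0],"rot":[0,0,0],"claw":1},{"offset":[0,0,0],"rot":[0,0,0],"claw":1},{"offset":[0,0,0],"rot":[0,0,0],"claw":1},{"offset":[0,0,0],"rot":[0,0,0],"claw":1}]'; python3 look.py c21
```

```text
clock: 35.55
position: [0.4864, -0.1908, 0.0276]
tool_rot: [-3.142, 0.0, -0.245]
force: [-1.1, 0.2, 0.2]
grip_width: 0.0856
35.6 [ 0.4864 -0.1908  0.0276] [-180.     -0.    -14.02] [-0.58  0.14 -0.93] [-0.045 -0.026 -0.054] [ 0.3   0.66 -0.05  2.    0.07  0.49 -1.62]
chute_grip [([322.9, 292.0], 0.71)]
chute_spout [([324.6, 73.3], 0.62)]
```

View pics/c21.png

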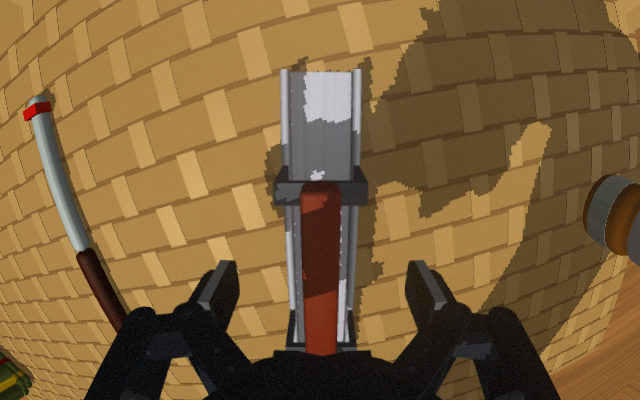

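Chute released and flat on the bench. I retract straight up, then sideways out of the camera's view.

```bash
python3 -m handwheel '[{"offset":[0,0,-10],"rot":[0,0,0],"claw":1},{"offset":[0,0,-20],"rot":[0,0,0],"claw":1},{"offset":[0,0,-30],"rot":[0,0,0],"claw":1},{"offset":[0,0,-35],"rot":[0,0,0],"claw":1},{"offset":[0,0,-35],"rot":[0,0,0],"claw":1},{"offset":[0,0,-35],"rot":[0,0,0],"claw":1},{"offset":[0,0,-30],"rot":[0,0,0],"claw":1},{"offset":[0,0,-10],"rot":[0,0,0],"claw":1},{"offset":[0,0,0],"rot":[0,0,0],"claw":1}]'; 
python3 -m handwheel '[{"offset":[-10,10,0],"rot":[0,0,0],"claw":1},{"offset":[-15,25,0],"rot":[0,0,0],"claw":1},{"offset":[-15,35,0],"rot":[0,0,0],"claw":1},{"offset":[-15,35,0],"rot":[0,0,0],"claw":1},{"offset":[-15,35,0],"rot":[0,0,0],"claw":1},{"offset":[-10,35,0],"rot":[0,0,0],"claw":1},{"offset":[-5,25,0],"rot":[0,0,0],"claw":1},{"offset":[0,10,0],"rot":[0,0,0],"claw":1},{"offset":[0,0,0],"rot":[0,0,0],"claw":1},{"offset":[0,0,0],"rot":[0,0,0],"claw":1}]'
python3 - <<'E'
from h import *
t=fr("top"); s=fr("scene"); w=fr("wrist")
cv2.imwrite("pics/z_top.png",t["color"][:,:,::-1]); cv2.imwrite("pics/z_scene.png",s["color"][:,:,::-1]); cv2.imwrite("pics/z_w.png",w["color"][:,:,::-1])
a=s["color"][210:290,350:430,::-1]; b=t["color"][150:230,200:280,::-1]
cv2.imwrite("pics/z_jar.png",cv2.resize(np.hstack([a,b]),None,fx=5,fy=5,interpolation=cv2.INTER_CUBIC))
c=t["color"].astype(int); g=((c[...,1]>c[...,0]+25)&(c[...,1]>c[...,2]+15)); g[:155]=0; g[200:]=0; g[:,:215]=0; g[:,262:]=0
ys,xs=np.nonzero(g); e=cv2.fitEllipse(np.c_[xs,ys].astype(np.float32)); print(e, at_z(t,e[0],.142))
E
```

```text
clock: 36.6
position: [0.4868, -0.1909, 0.2342]
tool_rot: [3.141, -0.003, -0.245]
force: [-0.6, -0.3, -0.7]
grip_width: 0.0858
clock: 37.6
position: [0.3532, -0.3729, 0.232]
tool_rot: [-3.141, 0.001, -0.244]
force: [0.5, -0.8, 0.2]
grip_width: 0.0853
((237.7070770263672, 178.23468017578125), (21.949199676513672, 23.241487503051758), 59.061058044433594) [0.60365992 0.24780917 0.142     ]
```

View pics/z_top.png

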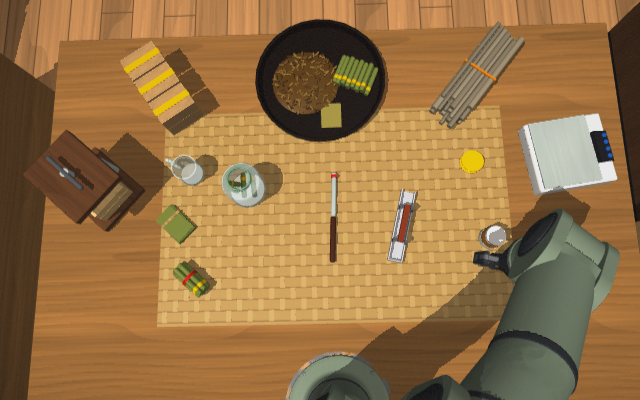

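View pics/z_scene.png

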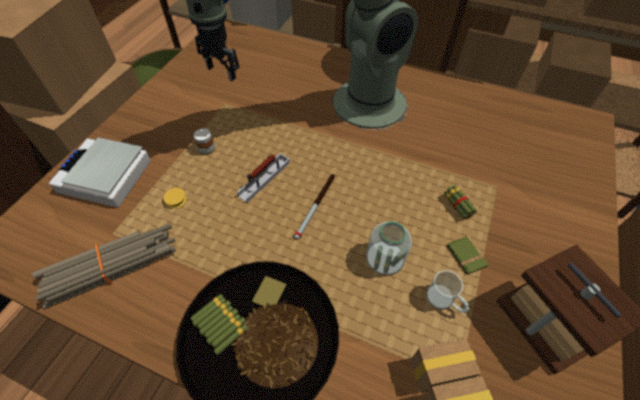

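View pics/z_jar.png

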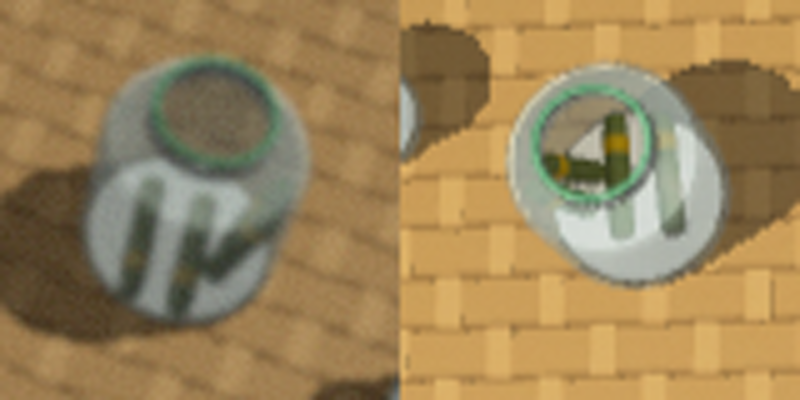

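```bash
python3 - <<'E'
import cv2,numpy as np
t=cv2.imread("pics/z_top.png")[180:275,370:440]; s=cv2.imread("pics/z_scene.png")[140:210,225:305]
cv2.imwrite("pics/z_ch.png",np.hstack([cv2.resize(t,(350,475),interpolation=cv2.INTER_CUBIC),cv2.resize(cv2.copyMakeBorder(s,0,15,0,0,cv2.BORDER_CONSTANT),(440,475),interpolation=cv2.INTER_CUBIC)]))
t=cv2.imread("pics/z_top.png")[155:220,210:275]; s=cv2.imread("pics/z_scene.png")[220:280,358:418]
cv2.imwrite("pics/z_j2.png",np.hstack([cv2.resize(x,(400,400),interpolation=cv2.INTER_LANCZOS4) for x in (t,s)]))
E
```

```text
(no output)
```

View pics/z_ch.png

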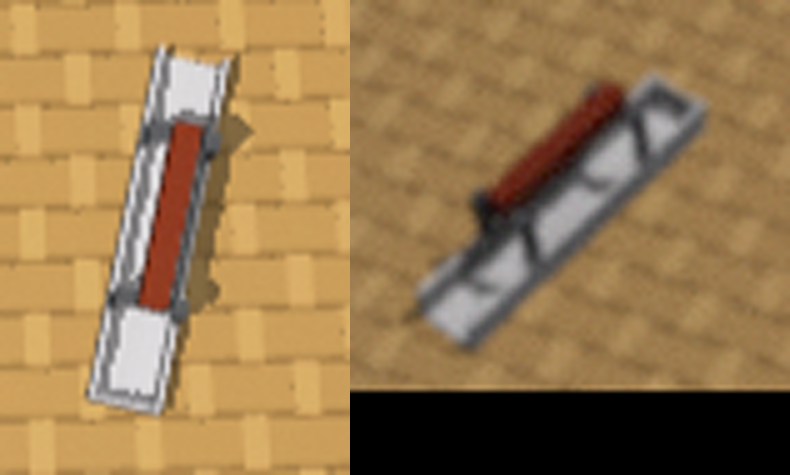

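View pics/z_j2.png

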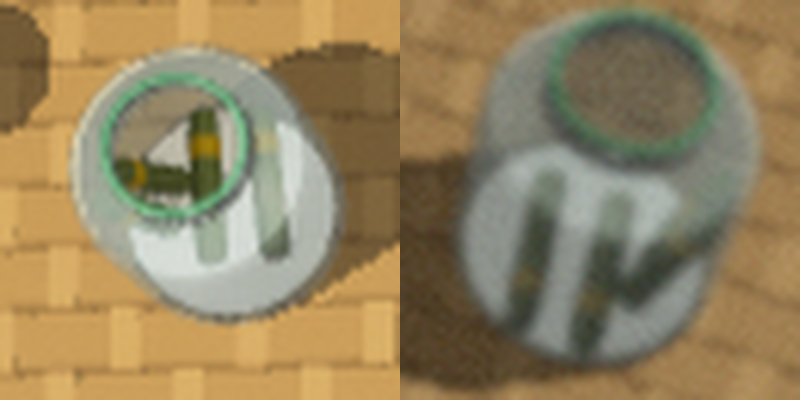

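View pics/z_w.png

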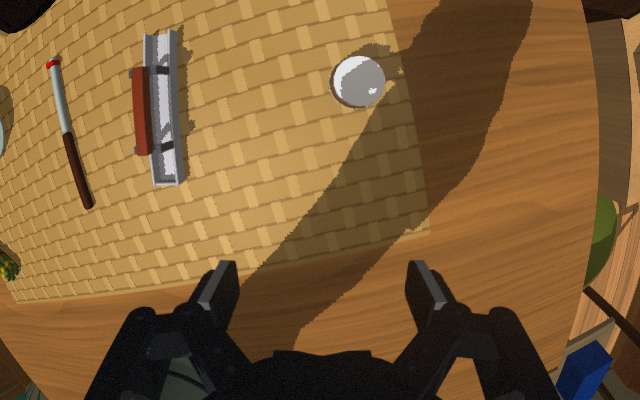

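```bash
python3 -m handwheel '[{"offset":[0,0,-25],"rot":[0,0,0],"claw":1},{"offset":[0,-20,-25],"rot":[0,0,0],"claw":1},{"offset":[0,-40,-25],"rot":[0,0,0],"claw":1},{"offset":[0,-48,-25],"rot":[0,0,0],"claw":1},{"offset":[0,-48,-18],"rot":[0,0,0],"claw":1},{"offset":[0,-48,0],"rot":[0,0,0],"claw":1},{"offset":[0,-48,0],"rot":[0,0,0],"claw":1},{"offset":[0,-48,0],"rot":[0,0,0],"claw":1},{"offset":[0,-48,0],"rot":[0,0,0],"claw":1},{"offset":[0,-48,0],"rot":[0,0,0],"claw":1},{"offset":[0,-48,0],"rot":[0,0,0],"claw":1},{"offset":[0,-40,0],"rot":[0,0,0],"claw":1}]'
python3 -m handwheel '[{"offset":[0,-40,0],"rot":[0,0,0],"claw":1},{"offset":[0,-30,0],"rot":[0,0,0],"claw":1},{"offset":[0,-18,0],"rot":[0,0,0],"claw":1},{"offset":[0,0,0],"rot":[0,0,0],"claw":1},{"offset":[0,0,0],"rot":[0,0,0],"claw":1}]'
python3 - <<'E'
from h import *
w=fr("wrist"); cv2.imwrite("pics/y_w.png",w["color"][:,:,::-1])
u=proj(w,(.605,.249,.03)).astype(int); print(u); y0=max(0,u[1]-75); x0=max(0,u[0]-75)
cv2.imwrite("pics/y_j.png",cv2.resize(w["color"][y0:u[1]+75,x0:u[0]+75,::-1],None,fx=4,fy=4,interpolation=cv2.INTER_CUBIC))
E
```

```text
clock: 38.95
position: [0.4688, 0.0943, 0.3485]
tool_rot: [-3.141, -0.0, -0.242]
force: [0.8, -1.1, -0.2]
grip_width: 0.0853
clock: 39.45
position: [0.49, 0.1766, 0.3481]
tool_rot: [3.141, 0.0, -0.243]
force: [1.3, -0.4, 0.2]
grip_width: 0.0859
[256  94]
```

View pics/y_j.png

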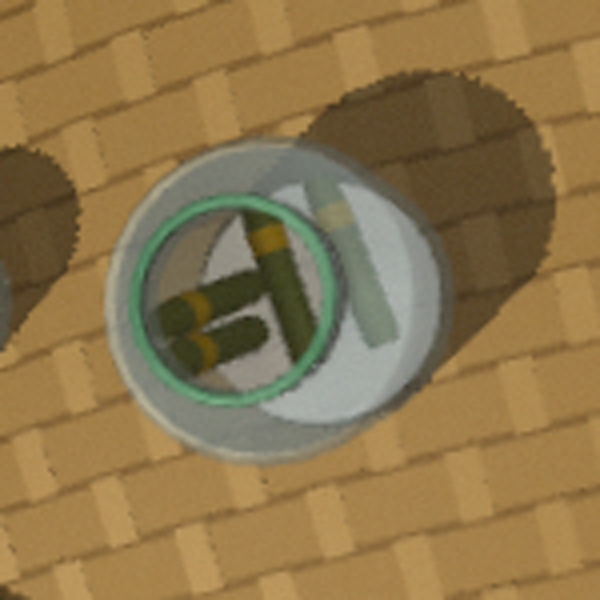

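All four cheroots show in the jar, at about (210,300), (220,345), (280,290) and (350,270) in the enlarged crop. The jar is upright and the hand is well clear, at z about 0.35 m. I'm handing the job in.

```bash
python3 - <<'E'
from workcell import status, bot
s=status.observe(); print(s["clock"],s["qd"].round(3),s["force"].round(2))
print(bot.job_done())
E
```

```text
39.5 [ 0.011 -0.006  0.005 -0.001 -0.001  0.001  0.   ] [ 0.43 -0.78 -0.11]
the job is handed in; nothing more can be done
None
```

The job is done and was handed in at 39.5 s. All four cheroots are in the jar. The empty chute stands right way up at its original place, released, with the hand well clear.

**How it went**
- I lifted the chute level and rested the spout on the rim, its tip about 4 mm short of the mouth's centre.
- I then tilted it about the rim contact to 40°. The cheroots slid in between about 16° and 28°.

**Last checks**
- **Cheroots:** the last wrist picture shows four in the jar. The chute is visibly empty, and the weight on the wrist fell by about 0.4 N, as expected.
- **Jar:** it is upright, and the rim's centre moved by less than 0.1 px in the top camera.
- **Surroundings:** in the last overhead and scene pictures the other things look unmoved.

**What disagreed or was less than ideal**
- **Gripper:** the real grasp point lies about 33 mm behind the reported TCP, so my first close shut above the handle without touching it. I re-grasped lower.
- **Rim force:** averaged readings were mostly 2 to 3.5 N. After the last cheroot was in, pressure sagged to about 1.6 N near 40° and I restored it to about 2.5 to 3 N. Readings are noisy (about ±0.4 N), and the force dipped briefly during tilt steps, so I cannot vouch for every instant.
- **Set-down:** the chute met the bench at about 15 N before I backed off and let go. This was away from the jar.

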